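# Set up the vacuum filtration manifold

## Task

Get the water-sample filtration manifold ready for every funnel standing on the bench: stand each funnel squarely on a manifold base of its own, lock it there with a spring clamp whose jaws close level around the seam where the funnel's flange meets the base's flange, and put a cover on top, plug down in the funnel's mouth and lying flat. There are two or three funnels; clamps and covers left over are not needed, and the forceps and the petri dish stay where they are.

Things in the scene. Friction and masses are not known exactly. Their poses are not given: they have to be found in the camera images.
- base1 (a point): Centre of the flat top of the manifold's right-hand base (as the robot sees it), 100 mm above the bench; z up, x away from the robot, y along the bar. The fixed manifold is a steel bar 360 mm long (y), 50 wide, top at 55 mm, with three like bases in a row 120 mm apart. Each is a cone widening to a top flange 62 mm across, 4 thick, with a white membrane on it. Any base may be used.
- base2 (a point): The same point of the middle base. All bases are empty at the start; low on the bar's robot side are three stopcocks, which stay as they are.
- base3 (a point): The same point of the left-hand base.
- funnel1: Steel filter funnel, open at the top: an upright tube 49 mm outside, 44 inside, 60 tall, with a flange 62 mm across and 4 thick round its foot; 0.13 to 0.21 kg. Origin: centre of its underside, z up. Stands on the bench on its flange at the start. May be absent.
- funnel2: Another such funnel (like funnel1). May be absent.
- funnel3: Another such funnel (like funnel1). May be absent.
- cover1: Steel funnel cover: a disc 56 mm across, 4 thick; under it a plug 37 mm across, 6 deep, for a funnel's mouth; on top a black round knob 20 mm across, from 10 to 30 mm above the origin. Origin: centre of the plug's underside, z up; it stands on its plug at the start. In place its disc lies on the rim, its origin 54 mm above the funnel's underside. About 0.06 kg.
- cover2: Another such cover (like cover1).
- cover3: Another such cover (like cover1).
- clamp1: Aluminium spring clamp like a big clothes-peg, lying flat, 25 mm high, 0.09 kg: two arms on an upright pin, grooved jaws in front (to 67 mm ahead of the pin), straight handles behind (to 73 mm). Origin: pin axis, underside; z up. This body is the left (+y) arm; with the jaw joint at q the clamp's middle line, pin to jaws, points q/2 clockwise (from above) of its x axis.
- clamp1_mouth (a point): Where a flange's centre lies when the jaws are shut on it: 44 mm ahead of the pin, 12.5 mm above the underside. Clamped right, it is level with the seam (funnel's underside), over the base's centre. Slid on level from any side, the slippery grooves (20 mm high at the lips, 8 at the bottom) draw both flanges in and carry the clamp; at the stop the jaw tips are 68 mm apart.
- clamp1_jaw (a joint): Opening of the jaws, rad: 0 sprung shut on nothing, about 0.14 shut on a flange, 0.66 at the stop. Squeezed 47 mm behind the pin, the handles measure outside 55 mm at 0, 49 mm at 0.14 and 26 mm at the stop, where their outer sides are parallel; that takes about 17 N. Shut on a flange the jaws press with about 9 N.
- clamp2: Another such clamp (like clamp1).
- clamp2_mouth (a point): The same point of clamp2.
- clamp2_jaw (a joint): The same for clamp2.
- clamp3: Another such clamp (like clamp1).
- clamp3_mouth (a point): The same point of clamp3.
- clamp3_jaw (a joint): The same for clamp3.
- forceps: Pair of steel membrane forceps lying flat, 115 x 14 x 8 mm. Origin: centre of the underside, x along it. Not part of the job.
- petri_dish: Closed clear petri dish, 64 mm across, 15 high. Origin: centre of the underside. Not part of the job.
Things that resemble listed ones, but are neither listed nor needed, are in the scene too. Leave any red look-alike of the funnel3 alone.

How it is judged (in metres and radians):
On the way, in this order (a step that is already met when the one before it is completed fails the run):
1. every funnel stands squarely on a base of its own (angle between each of funnel1, funnel2, funnel3's own z axis and vertical below 0.06 rad and ((horizontal distance between funnel1 and base1 below 0.004 m and z of funnel1 in the frame of base1 between -0.003 and 0.003 m) or (horizontal distance between funnel1 and base2 below 0.004 m and z of funnel1 in the frame of base2 between -0.003 and 0.003 m) or (horizontal distance between funnel1 and base3 below 0.004 m and z of funnel1 in the frame of base3 between -0.003 and 0.003 m)) and ((horizontal distance between funnel2 and base1 below 0.004 m and z of funnel2 in the frame of base1 between -0.003 and 0.003 m) or (horizontal distance between funnel2 and base2 below 0.004 m and z of funnel2 in the frame of base2 between -0.003 and 0.003 m) or (horizontal distance between funnel2 and base3 below 0.004 m and z of funnel2 in the frame of base3 between -0.003 and 0.003 m)) and ((horizontal distance between funnel3 and base1 below 0.004 m and z of funnel3 in the frame of base1 between -0.003 and 0.003 m) or (horizontal distance between funnel3 and base2 below 0.004 m and z of funnel3 in the frame of base2 between -0.003 and 0.003 m) or (horizontal distance between funnel3 and base3 below 0.004 m and z of funnel3 in the frame of base3 between -0.003 and 0.003 m))), for 0.2 s.
2. every funnel is clamped to its base (all of step 1 and ((horizontal distance between clamp1_mouth and funnel1 below 0.006 m and z of clamp1_mouth in the frame of funnel1 between -0.004 and 0.004 m and angle between clamp1's own z axis and vertical below 0.12 rad and value of joint clamp1_jaw between 0.08 and 0.22 rad) or (horizontal distance between clamp2_mouth and funnel1 below 0.006 m and z of clamp2_mouth in the frame of funnel1 between -0.004 and 0.004 m and angle between clamp2's own z axis and vertical below 0.12 rad and value of joint clamp2_jaw between 0.08 and 0.22 rad) or (horizontal distance between clamp3_mouth and funnel1 below 0.006 m and z of clamp3_mouth in the frame of funnel1 between -0.004 and 0.004 m and angle between clamp3's own z axis and vertical below 0.12 rad and value of joint clamp3_jaw between 0.08 and 0.22 rad)) and ((horizontal distance between clamp1_mouth and funnel2 below 0.006 m and z of clamp1_mouth in the frame of funnel2 between -0.004 and 0.004 m and angle between clamp1's own z axis and vertical below 0.12 rad and value of joint clamp1_jaw between 0.08 and 0.22 rad) or (horizontal distance between clamp2_mouth and funnel2 below 0.006 m and z of clamp2_mouth in the frame of funnel2 between -0.004 and 0.004 m and angle between clamp2's own z axis and vertical below 0.12 rad and value of joint clamp2_jaw between 0.08 and 0.22 rad) or (horizontal distance between clamp3_mouth and funnel2 below 0.006 m and z of clamp3_mouth in the frame of funnel2 between -0.004 and 0.004 m and angle between clamp3's own z axis and vertical below 0.12 rad and value of joint clamp3_jaw between 0.08 and 0.22 rad)) and ((horizontal distance between clamp1_mouth and funnel3 below 0.006 m and z of clamp1_mouth in the frame of funnel3 between -0.004 and 0.004 m and angle between clamp1's own z axis and vertical below 0.12 rad and value of joint clamp1_jaw between 0.08 and 0.22 rad) or (horizontal distance between clamp2_mouth and funnel3 below 0.006 m and z of clamp2_mouth in the frame of funnel3 between -0.004 and 0.004 m and angle between clamp2's own z axis and vertical below 0.12 rad and value of joint clamp2_jaw between 0.08 and 0.22 rad) or (horizontal distance between clamp3_mouth and funnel3 below 0.006 m and z of clamp3_mouth in the frame of funnel3 between -0.004 and 0.004 m and angle between clamp3's own z axis and vertical below 0.12 rad and value of joint clamp3_jaw between 0.08 and 0.22 rad))), for 0.2 s.
At the end, for the whole second after the job is handed in: Each funnel upright on a base (4 mm off centre, 3 mm in height, 0.06 rad); on it a clamp shut (jaw 0.08 to 0.22, tilt under 0.12), mouth point within 6 mm of the axis and 4 mm of the seam; and a cover, within 6 mm, level (0.08 rad), origin 50 to 57 mm above the funnel's underside (all of step 2 and ((horizontal distance between cover1 and funnel1 below 0.006 m and z of cover1 in the frame of funnel1 between 0.05 and 0.057 m and angle between cover1's own z axis and vertical below 0.08 rad) or (horizontal distance between cover2 and funnel1 below 0.006 m and z of cover2 in the frame of funnel1 between 0.05 and 0.057 m and angle between cover2's own z axis and vertical below 0.08 rad) or (horizontal distance between cover3 and funnel1 below 0.006 m and z of cover3 in the frame of funnel1 between 0.05 and 0.057 m and angle between cover3's own z axis and vertical below 0.08 rad)) and linear speed of each of funnel1, funnel2, funnel3 below 0.02 m/s and ((horizontal distance between cover1 and funnel2 below 0.006 m and z of cover1 in the frame of funnel2 between 0.05 and 0.057 m and angle between cover1's own z axis and vertical below 0.08 rad) or (horizontal distance between cover2 and funnel2 below 0.006 m and z of cover2 in the frame of funnel2 between 0.05 and 0.057 m and angle between cover2's own z axis and vertical below 0.08 rad) or (horizontal distance between cover3 and funnel2 below 0.006 m and z of cover3 in the frame of funnel2 between 0.05 and 0.057 m and angle between cover3's own z axis and vertical below 0.08 rad)) and ((horizontal distance between cover1 and funnel3 below 0.006 m and z of cover1 in the frame of funnel3 between 0.05 and 0.057 m and angle between cover1's own z axis and vertical below 0.08 rad) or (horizontal distance between cover2 and funnel3 below 0.006 m and z of cover2 in the frame of funnel3 between 0.05 and 0.057 m and angle between cover2's own z axis and vertical below 0.08 rad) or (horizontal distance between cover3 and funnel3 below 0.006 m and z of cover3 in the frame of funnel3 between 0.05 and 0.057 m and angle between cover3's own z axis and vertical below 0.08 rad))); the robot touches nothing.
It fails at once if the forceps or the petri dish knocked out of place (over 30 mm) (distance of any of forceps, petri_dish from where it was at the start of the episode above 0.03 m).
Of funnel1, funnel2, funnel3 only 2 to 3 are there at a start; the rules pass over those that are not, and their reading is None.
At some moment in a run one of clamp1, clamp2, clamp3, cover1, cover2, cover3 may be knocked a few centimetres aside while the robot is not near it.
It also fails if it takes over 210 s, if anything falls off the work surface, if the arm or the gripper's body presses on something with over 40 N, if the wrist force passes 120 N, or if a joint passes its speed limit or range.

## Robot

A 6-joint arm with a two-finger parallel gripper is mounted at the origin on the work surface. World frame = base frame: x ahead of the robot, y to its left, z up, the work surface at z = 0. Lengths are in m, angles in degrees, forces in N, time in s.
With the tool pointing down it reaches from about 0.3 to 0.75 m from the base axis. Payload 8.5 kg.
Tool frame: the origin (TCP) lies midway between the tips of the shut fingers; the grasp point (between the pads) lies 19 mm behind it; z points along the fingers, y is the line along which they close (so a half turn about z gives the same grasp; the last joint's range is limited). The gripper opens to 85 mm and grips with 20 to 120 N. Pads are 22 mm wide; open, the fingers measure 114 mm over their backs; the gripper's body (76 mm by 85 mm) begins 54 mm behind the grasp point. The pads swing forward as they close: fully open they stand 13 mm farther back than shut.
Start: joints at [51.492, 21.807, 74.336, -0, 83.858, -12.336], TCP at [0.243, 0.494, 0.231] pointing down, gripper open.
Joint ranges: [-178.18, 178.18], [-50.72, 133.34], [12.68, 142.11], [-81.47, 261.47], [9.98, 163.14], [-165.26, 165.26]. Speed limits (degrees/s): [136.94, 136.94, 180, 180, 180, 180].

## Interface

Orientations are given as a 3x3 rotation matrix whose columns are the frame's x, y, z axes.
In Python, from rig import observe, optics, order, spotter gives the robot as it stands.
- The arm moves only by the tool move_arm, never from a script. Its argument "series" is text: rows parted by semicolons, each of 5 numbers parted by spaces: the shift along the tool's x, y, z in cm, then the turn about the tool's z in degrees, then the opening, from -1 (shut) to 1 (fully open). A call has 1 to 8 rows; each row is the pose to reach, as a shift and turn from the pose commanded when the call began, along the tool's axes at that moment; what a row does not reach only later rows make up. A row lasts 1/8 s, in which the tool goes at most 62.5 mm and 10.7 degrees, less where a joint would pass 70% of its speed; a pose out of reach is approached as far as the arm can. A call with a gripper value outside its range is refused whole. The fingers move at their own pace and stop on an object; "force" is the grip in N (left out, the last holds). Time passes only in rows, so rows that repeat a pose let the fingers close. It gives the time, the measured TCP pose, the force, the opening and the grip force at its end, in the units of the state.
- observe(): the state, without advancing time (a new reading comes with each control period).
- optics.get_image(name): name is "side" or "top" or "wrist"; returns a dict with "pixels" (480x640x3 uint8, blue, green, red), "camera_matrix" (3x3 intrinsics, pixels), "rvec" (rotation vector, rad) and "tvec" (3), from world to camera coordinates, as OpenCV has them. Camera axes: x right, y down, z forward; pixel columns grow to the right and rows downward; lengths in m; the calibration is good to about 2 mm. A picture is of the moment at which its call begins. There is no depth.
- order.close_job(): hands the job in; it is judged then, once.
Trained networks look in the newest picture that a camera, given by its name, has taken for a name from the list of things; names that differ only in an ending like _2 or _b are one class to them, and where a whole thing is asked for, a point or a joint stands for the part that bears it (a point fixed in the world has none). Each returns a list of dicts, best first, with "score" (0 to 1); they miss things now and then, are a little off and sometimes report something else, mostly with a low value. They report only what shows in the picture. A call takes as long as a camera call. They do not tell look-alikes from the thing itself.
- spotter.find_in(thing, camera): "point" ([x, y, z] in m, in world coordinates, good to about 4 mm: the middle of the surface that is visible of it).
- spotter.cut_out(thing, camera): "pixels" (480x640 bool, what is visible of it).
- spotter.mark_of(thing, camera): "point" ([x, y, z] in m, in world coordinates, good to about 4 mm: a listed point, or the origin of a listed thing).
The state is a dict: "time_s": time; "q": joint angles; "qvel": joint speeds; "joint_efforts": joint torques, N m; "position": TCP position; "tool_rot": TCP orientation; "ft_force": force on the tool from outside, world axes, zero at the start; "wrist_torque": the same for the moment, N m; "grip_width": finger opening in m; "gripper_force": force on a finger pad.
Only numpy, scipy, OpenCV 4.12 (cv2) and the standard library are available. Lean on these libraries where they do the work, as an engineer would, in place of code of your own. Each camera call takes 0.05 s, during which the arm holds its last target. There are 200 camera calls.

## Working session

There is one attempt and no reset: what is moved stays moved. The work goes in short steps, Python scripts to look and compute and a tool call to move; the robot and the scene stay as the last step left them, time stands still between calls to the robot, and variables do not carry over. Pictures are saved under pics/ and viewed, at most 16 in all, crops included, and the job is handed in when it is done.

Besides the shell and the picture viewer there is one more tool, called after "Emit:" as name(argument=value, ...) on one line, values as JSON. move_arm: Moves the arm, as the interface text tells. Its arguments: {"type":"object","properties":{"series":{"type":"string"},"force":{"type":"number"}},"required":["series"]}

```bash
ls; mkdir -p pics
cat > h.py <<'E'
import numpy as np, cv2
from rig import observe, optics, order, spotter
def img(n,f=None):
    d=optics.get_image(n)
    if f: cv2.imwrite('pics/'+f,d['pixels'])
    return d
def PR(d):
    R=cv2.Rodrigues(np.array(d['rvec'],float))[0]; return np.array(d['camera_matrix']),R,np.array(d['tvec'],float).ravel()
def proj(d,p):
    K,R,t=PR(d); c=K@(R@np.array(p,float)+t); return c[:2]/c[2]
def ray(d,uv,z):
    K,R,t=PR(d); v=R.T@np.linalg.inv(K)@np.array([uv[0],uv[1],1.]); o=-R.T@t; return o+v*(z-o[2])/v[2]
E
python3 - <<'E'
from h import *
s=observe(); print(s['time_s'],s['position'],np.round(s['tool_rot'],3).tolist(),s['grip_width'])
for c in ('top','side'):
    d=img(c,c+'0.png'); K,R,t=PR(d); print(c,(-R.T@t).round(3),R.round(2).tolist())
    for n in ('base1','base2','base3','funnel1','cover1','clamp1','clamp1_mouth','forceps','petri_dish'):
        r=spotter.mark_of(n,c); print(n,[(np.round(x['point'],3).tolist(),round(x['score'],2),proj(d,x['point']).round().tolist()) for x in r])
E
```

```text
pics
0.0 [0.24242085 0.49336486 0.23068246] [[-0.897, 0.441, -0.001], [0.441, 0.897, -0.001], [0.0, -0.001, -1.0]] 0.08548646589593478
top [ 0.36  -0.023  1.464] [[-0.02, -1.0, -0.02], [-1.0, 0.03, -0.09], [0.09, 0.01, -1.0]]
base1 [([0.598, -0.099, 0.103], 0.95, [363.0, 191.0]), ([0.597, 0.019, 0.1], 0.94, [311.0, 193.0]), ([0.6, 0.14, 0.098], 0.84, [259.0, 194.0])]
base2 [([0.598, -0.099, 0.103], 0.95, [363.0, 191.0]), ([0.597, 0.019, 0.1], 0.94, [311.0, 193.0]), ([0.6, 0.14, 0.098], 0.84, [259.0, 194.0])]
base3 [([0.598, -0.099, 0.103], 0.95, [363.0, 191.0]), ([0.597, 0.019, 0.1], 0.94, [311.0, 193.0]), ([0.6, 0.14, 0.098], 0.84, [259.0, 194.0])]
funnel1 [([0.288, 0.266, -0.002], 0.76, [213.0, 330.0]), ([0.431, 0.052, -0.004], 0.64, [301.0, 268.0]), ([0.443, 0.166, 0.001], 0.61, [254.0, 265.0]), ([0.442, -0.059, -0.0], 0.54, [347.0, 263.0])]
cover1 [([0.43, 0.417, -0.001], 0.97, [151.0, 272.0]), ([0.605, 0.369, 0.002], 0.8, [170.0, 200.0]), ([0.476, -0.426, 0.0], 0.77, [498.0, 245.0])]
clamp1 [([0.448, 0.297, 0.005], 0.96, [199.0, 264.0]), ([0.447, -0.279, 0.003], 0.84, [438.0, 25
[... 923 characters left out ...]
, 0.05, -0.001], 0.78, [305.0, 244.0]), ([0.285, 0.262, -0.0], 0.62, [249.0, 189.0]), ([0.444, -0.058, 0.002], 0.56, [313.0, 277.0]), ([0.54, -0.158, -0.0], 0.16, [357.0, 311.0])]
cover1 [([0.48, -0.425, -0.003], 0.89, [345.0, 437.0]), ([0.435, 0.417, -0.0], 0.64, [299.0, 151.0]), ([0.601, 0.373, -0.002], 0.49, [354.0, 157.0]), ([0.596, 0.022, 0.1], 0.24, [373.0, 221.0])]
clamp1 [([0.585, -0.354, -0.0], 0.92, [393.0, 395.0]), ([0.448, -0.278, -0.001], 0.7, [322.0, 364.0]), ([0.447, 0.3, 0.001], 0.65, [305.0, 176.0])]
clamp1_mouth [([0.488, -0.295, 0.012], 0.57, [342.0, 368.0])]
forceps [([0.54, -0.158, -0.002], 0.56, [357.0, 311.0])]
petri_dish [([0.398, -0.182, 0.002], 0.9, [296.0, 325.0])]
```

Run:
```python
import cv2
a=cv2.imread('pics/top0.png')[150:350,110:530]; cv2.imwrite('pics/t0c.png',cv2.resize(a,None,fx=1.9,fy=1.9,interpolation=2))
```

```text
(no output)
```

View pics/t0c.png

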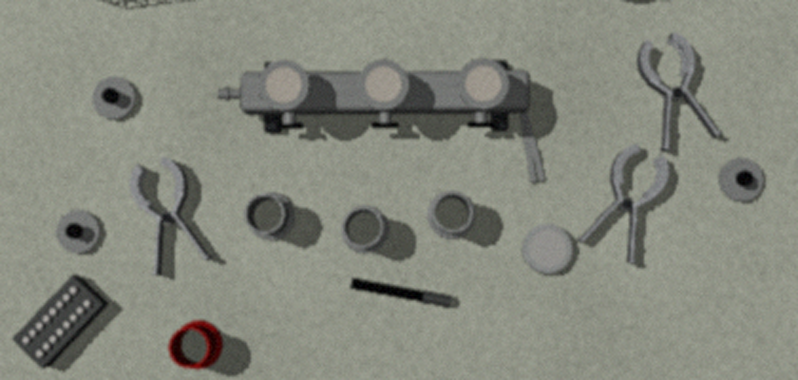

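View pics/side0.png

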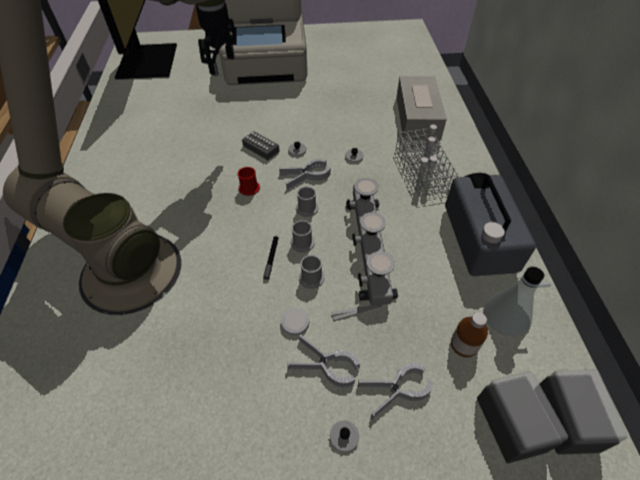

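The pictures show three grey funnels at top-crop (268,215), (365,228) and (452,214), with the red look-alike at (196,343). The manifold bases are at (285,83), (385,83) and (485,83). There are three clamps and three covers, and the spotter's points agree. I'll move to a high pose above the funnels, with the tool squared to the world axes.

Emit:
move_arm(series="-33.3 -31.9 -12 -26.2 1;-33.3 -31.9 -12 -26.2 1;-33.3 -31.9 -12 -26.2 1;-33.3 -31.9 -12 -26.2 1;-33.3 -31.9 -12 -26.2 1;-33.3 -31.9 -12 -26.2 1;-33.3 -31.9 -12 -26.2 1;-33.3 -31.9 -12 -26.2 1")

```text
time_s: 2.0
position: [0.4011, 0.0582, 0.3521]
tool_rot: [[-1.0, 0.001, 0.001], [0.001, 1.0, -0.0], [-0.001, -0.0, -1.0]]
ft_force: [0.1, 0.5, -0.5]
grip_width: 0.0857
gripper_force: 0.0
```

```bash
cat >> h.py <<'E'
def collect(names,cams,reps=1,fn='mark_of'):
    """all detections clustered by xy"""
    out={}
    for n in names:
        P=[]
        for c in cams:
            for _ in range(reps):
                for x in getattr(spotter,fn)(n,c):
                    if x['score']>.3: P.append((c,np.array(x['point'])))
        cl=[]
        for c,p in P:
            for k in cl:
                if np.linalg.norm(np.mean([q for _,q in k],0)[:2]-p[:2])<.035: k.append((c,p)); break
            else: cl.append([(c,p)])
        out[n]=cl
        for k in sorted(cl,key=lambda k:-len(k)):
            a=np.array([q for _,q in k]); print(n,len(k),a.mean(0).round(4),'sd',a.std(0).round(4),{c:np.mean([q for cc,q in k if cc==c],0).round(4).tolist() for c in cams if any(cc==c for cc,_ in k)})
    return out
E
python3 - <<'E'
from h import *
s=observe(); print(s['time_s'],s['position'],np.round(s['tool_rot'],3).tolist())
d=img('wrist','w1.png'); K,R,t=PR(d); print((-R.T@t).round(3),R.round(2).tolist())
collect(['base1','funnel1'],['wrist','side'],3)
E
```

```text
2.0 [0.4011471  0.05820677 0.35210355] [[-1.0, 0.001, 0.001], [0.001, 1.0, -0.0], [-0.001, -0.0, -1.0]]
[0.333 0.058 0.494] [[0.0, 1.0, -0.0], [0.96, -0.0, 0.27], [0.27, -0.0, -0.96]]
base1 6 [0.5969 0.1406 0.1026] sd [0.0002 0.0004 0.002 ] {'wrist': [0.5967, 0.1402, 0.1046], 'side': [0.5971, 0.1409, 0.1006]}
base1 6 [0.5928 0.0215 0.0996] sd [0.0012 0.001  0.001 ] {'wrist': [0.5916, 0.0205, 0.0986], 'side': [0.5941, 0.0225, 0.1005]}
base1 6 [ 0.5931 -0.0979  0.1009] sd [0.0011 0.0008 0.0006] {'wrist': [0.592, -0.097, 0.1015], 'side': [0.5942, -0.0987, 0.1003]}
funnel1 6 [ 0.43    0.0517 -0.001 ] sd [0.0007 0.0022 0.0001] {'wrist': [0.4294, 0.0539, -0.0011], 'side': [0.4307, 0.0495, -0.0009]}
funnel1 6 [ 0.4434 -0.0601  0.0019] sd [0.0003 0.0016 0.0002] {'wrist': [0.443, -0.0617, 0.0021], 'side': [0.4437, -0.0585, 0.0017]}
funnel1 6 [4.474e-01 1.710e-01 1.000e-04] sd [0.0018 0.0029 0.0007] {'wrist': [0.4456, 0.1738, -0.0006], 'side': [0.4493, 0.1681, 0.0008]}
funnel1 6 [0.2863 0.263  0.0008] sd [0.0014 0.0005 0.0013] {'wrist': [0.2877, 0.2635, 0.0021], 'side': [0.2849, 0.2625, -0.0005]}
```

View pics/w1.png

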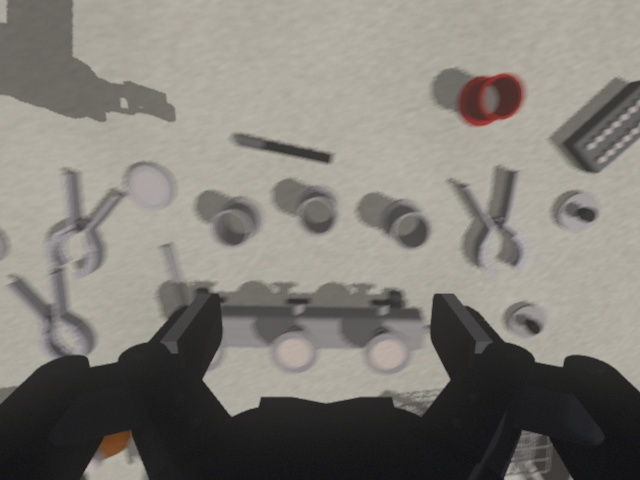

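The wrist view shows the funnels at (235,220), (317,210) and (407,224), and the membranes at (293,352) and (387,352). I'll refine these by matching silhouettes against the known shapes.

```bash
cat >> h.py <<'E'
FUN=[(.031,0,.004),(.0245,.004,.060)]; BASE=[(.031,-.004,0)]; COV=[(.028,.006,.010),(.010,.010,.030)]
def render(d,parts,p):
    m=np.zeros((480,640),np.uint8); a=np.linspace(0,2*np.pi,48)
    for r,z0,z1 in parts:
        q=[proj(d,[p[0]+r*np.cos(b),p[1]+r*np.sin(b),p[2]+z]) for b in a for z in(z0,z1)]
        cv2.fillConvexPoly(m,cv2.convexHull(np.array(np.array(q)*16,np.int32)),1,shift=4)
    return m
def fit(d,mask,parts,p):
    """match centroid and report IoU"""
    p=np.array(p,float); K,R,t=PR(d); ys,xs=np.nonzero(mask); c=np.array([xs.mean(),ys.mean()])
    for _ in range(6):
        y,x=np.nonzero(render(d,parts,p)); e=c-[x.mean(),y.mean()]
        u=proj(d,p); p[:2]=ray(d,u+e,p[2])[:2]
    m=render(d,parts,p)>0
    return p,(m&mask).sum()/(m|mask).sum()
def sil(thing,cam,parts,z,d=None):
    d=d or img(cam); r=[]
    for x in spotter.cut_out(thing,cam):
        m=np.array(x['pixels'])
        if x['score']<.3 or m.sum()<30: continue
        ys,xs=np.nonzero(m); p,i=fit(d,m,parts,ray(d,(xs.mean(),ys.mean()),z)); r.append((p,i))
        print(thing,cam,p.round(4),'iou',round(i,2),'n',m.sum())
    return r
E
python3 - <<'E'
from h import *
for c in ('top','side','wrist'):
    d=img(c); sil('funnel1',c,FUN,0,d); sil('cover1',c,COV,0,d)
    # membranes: bright discs near expected base positions
    g=d['pixels'].min(2)
    for y in(-.099,.0205,.1405):
        roi=render(d,[(.036,-.002,0)],(.5955,y,.1))>0
        hsv=d['pixels'].astype(int); 
        _,th=cv2.threshold(g[roi].reshape(-1,1),0,1,cv2.THRESH_OTSU); m=np.zeros(g.shape,bool); m[roi]=th.ravel()>0
        n,l,st,ce=cv2.connectedComponentsWithStats(m.astype(np.uint8)); k=1+st[1:,4].argmax()
        print(c,'membrane',ray(d,ce[k],.1).round(4),st[k].tolist())
E
```

```text
funnel1 top [0.2857 0.2746 0.    ] iou 0.38 n 247
funnel1 top [ 0.4413 -0.0601  0.    ] iou 0.5 n 281
funnel1 top [ 0.4768 -0.4241  0.    ] iou 0.7 n 457
funnel1 top [ 0.4634 -0.2888  0.    ] iou 0.24 n 556
cover1 top [ 0.4769 -0.4276  0.    ] iou 0.92 n 433
cover1 top [0.4332 0.4145 0.    ] iou 0.82 n 383
cover1 top [0.6044 0.3699 0.    ] iou 0.9 n 409
cover1 top [0.6001 0.0237 0.    ] iou 0.11 n 4303
top membrane [ 0.5968 -0.0962  0.1   ] [347, 177, 32, 30, 722]
top membrane [0.5987 0.0227 0.1   ] [295, 178, 31, 29, 716]
top membrane [0.5991 0.1429 0.1   ] [243, 180, 30, 28, 670]
funnel1 side [0.4259 0.0529 0.    ] iou 0.91 n 600
funnel1 side [0.4445 0.1729 0.    ] iou 0.88 n 517
funnel1 side [ 0.4407 -0.0577  0.    ] iou 0.91 n 669
funnel1 side [0.2839 0.2665 0.    ] iou 0.89 n 490
cover1 side [ 0.477  -0.4256  0.    ] iou 0.91 n 720
cover1 side [0.6002 0.372  0.    ] iou 0.82 n 190
cover1 side [0.4285 0.4165 0.    ] iou 0.71 n 158
side membrane [ 0.5976 -0.099   0.1   ] [367, 250, 32, 28, 658]
side membrane [0.599  0.0208 0.1   ] [360, 211, 29, 24, 501]
side membrane [0.5973 0.1417 0.1   ] [352, 177, 29, 21, 437]
funnel1 wrist [0.2861 0.2646 0.    ] iou 0.83 n 2372
funnel1 wrist [ 0.4434 -0.0601  0.    ] iou 0.79 n 1565
funnel1 wrist [0.4473 0.1714 0.    ] iou 0.8 n 1564
funnel1 wrist [0.4281 0.0516 0.    ] iou 0.62 n 1128
cover1 wrist [0.4327 0.4155 0.    ] iou 0.9 n 1243
cover1 wrist [0.6027 0.3698 0.    ] iou 0.89 n 953
cover1 wrist [ 0.4797 -0.427   0.    ] iou 0.83 n 169
wrist membrane [ 0.6057 -0.0762  0.1   ] [204, 335, 27, 41, 492]
wrist membrane [0.5985 0.022  0.1   ] [266, 327, 58, 49, 1976]
wrist membrane [0.5976 0.1428 0.1   ] [360, 325, 58, 51, 1997]
```

Emit:
move_arm(series="-4.5 11.3 19 0 1;-4.5 11.3 19 0 1;-4.5 11.3 19 0 1;-4.5 11.3 19 0 1;-4.5 11.3 26 0 1;-4.5 11.3 31 0 1;-4.5 11.3 33 0 1;-4.5 11.3 33 0 1")

```text
time_s: 4.1
position: [0.4452, 0.1733, 0.0202]
tool_rot: [[-1.0, -0.0, -0.003], [-0.0, 1.0, -0.0], [0.003, -0.0, -1.0]]
ft_force: [0.3, 0.4, 0.6]
grip_width: 0.0853
gripper_force: 0.0
```

Emit:
move_arm(series="0 0 0 0 0;0 0 0 0 -0.2;0 0 0 0 -0.2;0 0 0 0 -0.2;0 0 0 0 -0.2;0 0 0 0 -0.2;0 0 0 0 -0.2", force=30)

```text
time_s: 4.97
position: [0.4463, 0.1735, 0.0226]
tool_rot: [[-1.0, -0.0, 0.003], [-0.0, 1.0, 0.0], [-0.003, 0.0, -1.0]]
ft_force: [-0.2, -0.1, 6.1]
grip_width: 0.0477
gripper_force: 30.5
```

Emit:
move_arm(series="0 0 -6 0 -0.2;0 0 -12 0 -0.2;0 0 -14 0 -0.2;-5 -1 -14 0 -0.2;-10 -2 -14 0 -0.2;-15.1 -3.2 -14 0 -0.2;-15.1 -3.2 -14 0 -0.2;-15.1 -3.2 -14 0 -0.2")

```text
time_s: 5.98
position: [0.596, 0.1417, 0.1614]
tool_rot: [[-1.0, -0.0, -0.001], [-0.0, 1.0, 0.0], [0.001, 0.0, -1.0]]
ft_force: [-0.3, -0.3, -1.5]
grip_width: 0.0478
gripper_force: 32.6
```

Run:
```python
from h import *
s=observe(); print(s['time_s'],s['position'],s['q'],s['grip_width'])
for c in ('top','side'):
    d=img(c,c+'2.png')
    for n in('base1','funnel1'):
        for x in spotter.mark_of(n,c): 
            if x['score']>.3: print(n,c,np.round(x['point'],4))
    sil('funnel1',c,FUN,.14,d)
a=cv2.imread('pics/top2.png')[140:300,180:400];b=cv2.imread('pics/side2.png')[100:260,250:470]
cv2.imwrite('pics/c2.png',cv2.resize(np.hstack([a,b]),None,fx=1.8,fy=1.8))
```

```text
5.975 [0.59596396 0.14165067 0.16139162] [ 2.30748633e+00  3.11804874e+01  7.02927154e+01  9.28574830e-03
  7.85700745e+01 -8.77212995e+01] 0.047831934135821964
base1 top [0.5991 0.1393 0.0955]
base1 top [0.6002 0.0195 0.1005]
base1 top [ 0.5976 -0.099   0.108 ]
funnel1 top [ 0.428   0.0545 -0.0016]
funnel1 top [ 0.4414 -0.0606  0.0027]
funnel1 top [0.5944 0.1394 0.137 ]
funnel1 top [ 0.433  -0.0559  0.14  ] iou 0.44 n 299
funnel1 top [0.4219 0.0425 0.14  ] iou 0.37 n 254
funnel1 top [ 0.5758 -0.0221  0.14  ] iou 0.19 n 3101
base1 side [0.5961 0.0241 0.0979]
base1 side [ 0.5931 -0.0964  0.1015]
base1 side [0.5941 0.1394 0.1026]
base1 side [ 0.6339 -0.3378  0.0131]
funnel1 side [0.5979 0.1381 0.1392]
funnel1 side [ 4.299e-01  5.180e-02 -4.000e-04]
funnel1 side [0.2855 0.2658 0.0011]
funnel1 side [ 4.406e-01 -5.940e-02  2.000e-04]
funnel1 side [ 0.4368 -0.1544  0.14  ] iou 0.64 n 666
funnel1 side [ 0.4239 -0.062   0.14  ] iou 0.69 n 645
funnel1 side [0.5841 0.128  0.14  ] iou 0.38 n 322
funnel1 side [0.3065 0.116  0.14  ] iou 0.68 n 535
```

View pics/c2.png

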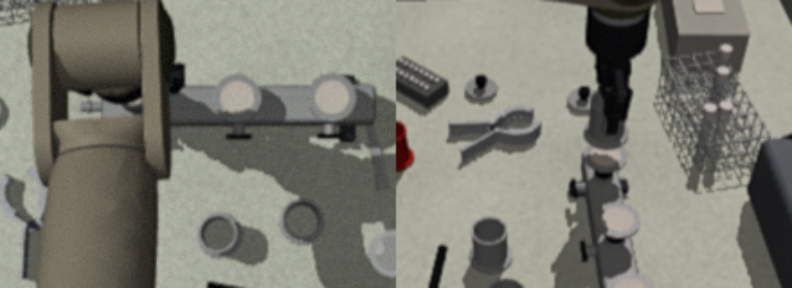

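Emit:
move_arm(series="0 0 2.5 0 -0.2;0 0 3.5 0 -0.2;0 0 3.7 0 -0.2;0 0 3.7 0 -0.2;0 0 3.7 0 -0.2")

```text
time_s: 7.0
position: [0.597, 0.1415, 0.125]
tool_rot: [[-1.0, -0.0, 0.001], [-0.0, 1.0, 0.0], [-0.001, 0.0, -1.0]]
ft_force: [-0.7, 0.2, -0.9]
grip_width: 0.0479
gripper_force: 32.6
```

Run:
```python
from h import *
d=img('side'); p=d['pixels'].copy(); a=np.linspace(0,2*np.pi,60)
s=observe(); print(s['position'],s['ft_force'])
c=p[150:230,310:410]; cv2.imwrite('pics/s3.png',cv2.resize(c,None,fx=7,fy=7,interpolation=cv2.INTER_CUBIC))
```

```text
[0.59695908 0.14153467 0.12495485] [ 1.02769075  0.17060639 -1.85389419]
```

View pics/s3.png

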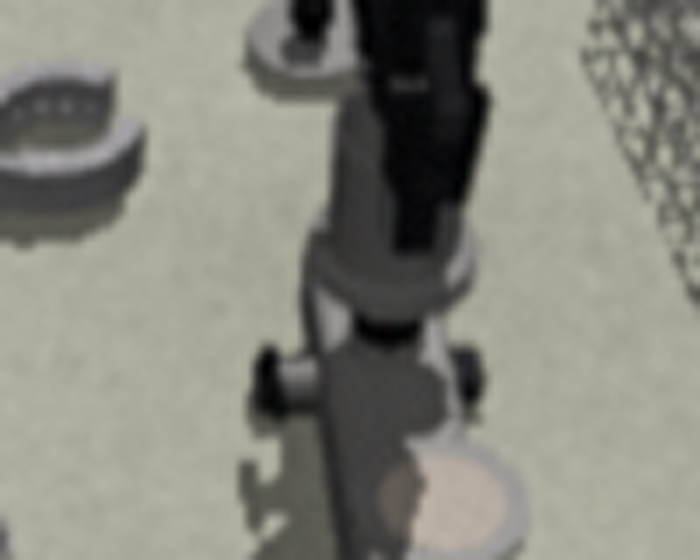

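Emit:
move_arm(series="0 0 0.25 0 -0.2;0 0 0.25 0 -0.2;0 0 0.25 0 0.2;0 0 0.25 0 0.5;0 0 0.25 0 1;0 0 0.25 0 1;0 0 -5 0 1;0 0 -10 0 1")

```text
time_s: 8.05
position: [0.5965, 0.1415, 0.2255]
tool_rot: [[-1.0, -0.0, -0.001], [-0.0, 1.0, -0.0], [0.001, -0.0, -1.0]]
ft_force: [0.6, 0.7, 0.1]
grip_width: 0.0853
gripper_force: 0.0
```

Emit:
move_arm(series="6 -3 0 0 1;12 -6 0 0 1;16.8 -8.9 0 0 1;16.8 -8.9 3 0 1;16.8 -8.9 3 0 1;16.8 -8.9 3 0 1")

```text
time_s: 8.8
position: [0.4296, 0.0525, 0.195]
tool_rot: [[-1.0, -0.001, 0.001], [-0.001, 1.0, -0.0], [-0.001, -0.0, -1.0]]
ft_force: [-0.2, -0.5, 0.2]
grip_width: 0.0856
gripper_force: 0.0
```

Run:
```python
from h import *
s=observe(); print(s['time_s'],s['position'])
for c in ('top','side','wrist'):
    d=img(c,c+'4.png')
    for n in('base1','funnel1'):
        for x in spotter.mark_of(n,c): 
            if x['score']>.3: print(n,c,np.round(x['point'],4))
    sil('funnel1',c,FUN,.0,d)
a=cv2.imread('pics/top4.png')[150:230,210:310];b=cv2.imread('pics/side4.png')[130:210,310:410]
cv2.imwrite('pics/c4.png',cv2.resize(np.hstack([a,b]),None,fx=4,fy=4,interpolation=2))
```

```text
8.8 [0.42961332 0.05254777 0.19504445]
base1 top [0.598  0.0203 0.1043]
base1 top [ 0.5966 -0.1007  0.1038]
base1 top [0.5971 0.1393 0.0953]
funnel1 top [ 2.886e-01  2.661e-01 -2.000e-04]
funnel1 top [0.5957 0.1389 0.1009]
funnel1 top [ 0.6325 -0.3396  0.0136]
funnel1 top [ 0.4411 -0.0595 -0.0007]
funnel1 top [0.2888 0.265  0.    ] iou 0.74 n 487
funnel1 top [ 0.4394 -0.0589  0.    ] iou 0.43 n 243
funnel1 top [0.6145 0.1516 0.    ] iou 0.65 n 476
base1 side [ 0.5911 -0.0966  0.1006]
base1 side [0.6    0.1394 0.1   ]
funnel1 side [0.5986 0.1383 0.0992]
funnel1 side [ 0.2822  0.2628 -0.0032]
funnel1 side [ 0.431   0.0467 -0.0025]
funnel1 side [ 0.4424 -0.0582  0.0014]
funnel1 side [0.6195 0.2512 0.    ] iou 0.83 n 654
funnel1 side [0.2838 0.2659 0.    ] iou 0.89 n 491
funnel1 side [0.4255 0.0529 0.    ] iou 0.91 n 598
funnel1 side [ 0.4408 -0.057   0.    ] iou 0.95 n 698
funnel1 side [ 0.5964 -0.007  -0.    ] iou 0.21 n 2927
funnel1 side [ 0.4609 -0.2879  0.    ] iou 0.29 n 1031
funnel1 side [ 0.595  -0.3464  0.    ] iou 0.28 n 1137
base1 wrist [ 0.5942 -0.0997  0.1019]
funnel1 wrist [ 0.4423 -0.0586  0.004 ]
funnel1 wrist [0.4295 0.0526 0.0007]
funnel1 wrist [0.2874 0.2644 0.002 ]
funnel1 wrist [ 0.4444 -0.0596  0.    ] iou 0.88 n 4278
funnel1 wrist [0.4292 0.0508 0.    ] iou 0.68 n 2793
funnel1 wrist [ 0.6272 -0.3331  0.    ] iou 0.74 n 239
funnel1 wrist [0.6367 0.1517 0.    ] iou 0.03 n 112
funnel1 wrist [0.2868 0.2653 0.    ] iou 0.98 n 6943
funnel1 wrist [ 0.4521 -0.2732  0.    ] iou 0.25 n 1706
```

View pics/c4.png

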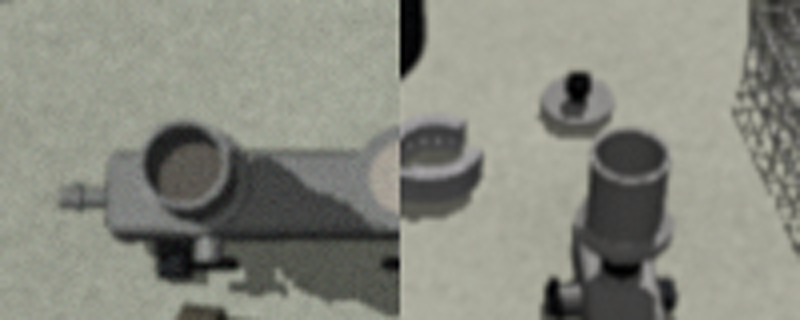

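Funnel A stands upright on the left base. Next is funnel B.

Emit:
move_arm(series="0 0 6 0 1;0 0 12 0 1;0 0 16.5 0 1;0 0 17.2 0 1;0 0 17.2 0 1;0 0 17.2 0 0;0 0 17.2 0 -0.2;0 0 17.2 0 -0.2")

```text
time_s: 10.4
position: [0.4294, 0.0524, 0.0236]
tool_rot: [[-1.0, -0.001, 0.003], [-0.001, 1.0, -0.0], [-0.003, -0.0, -1.0]]
ft_force: [-1.2, 0.3, 11.0]
grip_width: 0.0486
gripper_force: 29.4
```

Emit:
move_arm(series="0 0 0 0 -0.2;0 0 0 0 -0.2;0 0 0 0 -0.2;0 0 0 0 -0.2")

```text
time_s: 10.9
position: [0.4294, 0.0524, 0.0236]
tool_rot: [[-1.0, -0.001, 0.003], [-0.001, 1.0, -0.0], [-0.003, -0.0, -1.0]]
ft_force: [-0.7, -0.2, 10.4]
grip_width: 0.0485
gripper_force: 29.4
```

Emit:
move_arm(series="0 0 -6 0 -0.2;0 0 -12 0 -0.2;0 0 -15 0 -0.2;-5 -1 -15 0 -0.2;-10 -2 -15 0 -0.2;-15.5 -3 -15 0 -0.2;-16.7 -3.1 -15 0 -0.2;-16.7 -3.1 -15 0 -0.2")

```text
time_s: 11.9
position: [0.5955, 0.0216, 0.1721]
tool_rot: [[-1.0, -0.001, -0.001], [-0.001, 1.0, 0.0], [0.001, 0.0, -1.0]]
ft_force: [-0.6, -0.4, -1.2]
grip_width: 0.0483
gripper_force: 32.4
```

Emit:
move_arm(series="-0.05 0 3.5 0 -0.2;-0.05 0 4.5 0 -0.2;-0.05 0 4.8 0 -0.2;-0.05 0 4.9 0 -0.2;-0.05 0 4.9 0 -0.2;-0.05 0 4.9 0 0.2;-0.05 0 4.9 0 0.6;-0.05 0 4.9 0 1")

```text
time_s: 12.9
position: [0.5963, 0.0215, 0.1235]
tool_rot: [[-1.0, -0.0, 0.0], [-0.0, 1.0, -0.0], [-0.0, -0.0, -1.0]]
ft_force: [0.6, -0.4, -0.4]
grip_width: 0.0835
gripper_force: 0.0
```

Emit:
move_arm(series="0 0 0 0 1;0 0 -5 0 1;0 0 -10 0 1;5 -3 -10 0 1;10 -6 -10 0 1;15.3 -8.1 -8 0 1;15.3 -8.1 -3 0 1;15.3 -8.1 -3 0 1")

```text
time_s: 13.9
position: [0.4418, -0.0592, 0.1518]
tool_rot: [[-1.0, 0.0, -0.005], [0.0, 1.0, 0.002], [0.005, 0.002, -1.0]]
ft_force: [-0.3, 0.1, 0.8]
grip_width: 0.0854
gripper_force: 0.0
```

Run:
```python
from h import *
s=observe(); print(s['time_s'],s['position'])
d=img('wrist')
for x in spotter.mark_of('funnel1','wrist'): 
    if x['score']>.3: print(np.round(x['point'],4))
sil('funnel1','wrist',FUN,.0,d)
d=img('side');sil('funnel1','side',FUN,.1,d)
```

```text
13.9 [ 0.44180925 -0.05924397  0.15184322]
[ 0.4455 -0.0598 -0.0011]
funnel1 wrist [ 0.4452 -0.059   0.    ] iou 0.73 n 4157
funnel1 side [ 0.4375 -0.1277  0.1   ] iou 0.75 n 699
funnel1 side [0.5954 0.1434 0.1   ] iou 0.93 n 645
funnel1 side [0.2993 0.1589 0.1   ] iou 0.71 n 493
funnel1 side [0.5914 0.0235 0.1   ] iou 0.88 n 693
```

Emit:
move_arm(series="-0.1 0 6 0 1;-0.1 0 11 0 1;-0.1 0 12.8 0 1;-0.1 0 12.8 0 1;-0.1 0 12.8 0 1;-0.1 0 12.8 0 0;-0.1 0 12.8 0 -0.2;-0.1 0 12.8 0 -0.2")

```text
time_s: 15.15
position: [0.4446, -0.0597, 0.0261]
tool_rot: [[-1.0, -0.001, 0.001], [-0.001, 1.0, -0.001], [-0.001, -0.001, -1.0]]
ft_force: [-1.5, -1.1, 5.9]
grip_width: 0.0472
gripper_force: 30.5
```

Emit:
move_arm(series="0 0 0 0 -0.2;0 0 0 0 -0.2;0 0 0 0 -0.2;0 0 0 0 -0.2")

```text
time_s: 15.65
position: [0.4446, -0.0597, 0.0261]
tool_rot: [[-1.0, -0.001, 0.001], [-0.001, 1.0, -0.001], [-0.001, -0.001, -1.0]]
ft_force: [-0.8, -0.0, 7.2]
grip_width: 0.0478
gripper_force: 30.5
```

Emit:
move_arm(series="0 0 -6 0 -0.2;0 0 -12 0 -0.2;0 0 -15 0 -0.2;-5 -1 -15 0 -0.2;-10 -2 -15 0 -0.2;-14 -3.9 -15 0 -0.2;-15.3 -3.9 -15 0 -0.2;-15.3 -3.9 -15 0 -0.2")

```text
time_s: 16.65
position: [0.5974, -0.0985, 0.1747]
tool_rot: [[-1.0, -0.001, -0.001], [-0.001, 1.0, 0.0], [0.001, 0.0, -1.0]]
ft_force: [0.0, 0.1, -2.0]
grip_width: 0.0477
gripper_force: 32.5
```

Emit:
move_arm(series="0 0 3.5 0 -0.2;0 0 4.5 0 -0.2;0 0 4.8 0 -0.2;0 0 4.9 0 -0.2;0 0 4.9 0 -0.2;0 0 4.9 0 0.2;0 0 4.9 0 0.6;0 0 4.9 0 1")

```text
time_s: 17.65
position: [0.5974, -0.0985, 0.1265]
tool_rot: [[-1.0, -0.0, 0.0], [-0.0, 1.0, -0.0], [-0.0, -0.0, -1.0]]
ft_force: [-0.5, -0.0, 0.5]
grip_width: 0.0836
gripper_force: 0.0
```

Emit:
move_arm(series="0 0 0 0 1;0 0 -5 0 1;0 0 -10 0 1;4 6 -15 0 1;9.5 12 -20 0 1;9.5 12 -23 0 1;9.5 12 -23 0 1;9.5 12 -23 0 1")

```text
time_s: 18.65
position: [0.5023, 0.0216, 0.3565]
tool_rot: [[-1.0, -0.001, 0.001], [-0.001, 1.0, -0.0], [-0.001, -0.0, -1.0]]
ft_force: [0.6, -1.2, -1.1]
grip_width: 0.0854
gripper_force: 0.0
```

Run:
```python
from h import *
s=observe(); print(s['time_s'],s['position'])
for c in('wrist','side','top'):
    d=img(c,c+'5.png');print(c)
    for n in('base1','funnel1','clamp1','clamp1_mouth'):
        for x in spotter.mark_of(n,c): 
            if x['score']>.3: print(n,np.round(x['point'],4),proj(d,x['point']).round().tolist())
    sil('funnel1',c,FUN,.1,d)
```

```text
18.65 [0.50228663 0.02159466 0.35654954]
wrist
base1 [ 0.5949 -0.0986  0.1005] [227.0, 274.0]
base1 [0.5967 0.1417 0.104 ] [426.0, 277.0]
base1 [0.5935 0.0171 0.1012] [322.0, 274.0]
funnel1 [0.2865 0.2613 0.0018] [520.0, 13.0]
funnel1 [0.5936 0.0255 0.0997] [329.0, 273.0]
funnel1 [ 0.5967 -0.0974  0.1028] [227.0, 276.0]
funnel1 [0.5971 0.1405 0.0983] [423.0, 276.0]
clamp1 [ 0.5886 -0.3477  0.0013] [76.0, 245.0]
clamp1 [ 0.4491 -0.2825 -0.002 ] [105.0, 147.0]
clamp1 [0.4499 0.3005 0.0006] [530.0, 149.0]
clamp1_mouth [ 0.4892 -0.3009  0.0101] [92.0, 178.0]
clamp1_mouth [ 0.6297 -0.338   0.0122] [83.0, 273.0]
funnel1 wrist [0.5955 0.0213 0.1   ] iou 0.89 n 2566
funnel1 wrist [ 0.5898 -0.0948  0.1   ] iou 0.67 n 2310
funnel1 wrist [0.4493 0.2352 0.1   ] iou 0.29 n 3173
funnel1 wrist [ 0.4069 -0.1305  0.1   ] iou 0.49 n 2071
side
base1 [0.599  0.1401 0.1017] [367.0, 186.0]
base1 [0.5976 0.0242 0.0994] [374.0, 221.0]
base1 [ 0.5923 -0.0974  0.0983] [380.0, 263.0]
funnel1 [ 0.5906 -0.1001  0.0988] [380.0, 264.0]
funnel1 [0.5993 0.1366 0.1027] [368.0, 187.0]
funnel1 [ 0.2859  0.2677 -0.0005]
[... 402 characters left out ...]
0.69 n 483
funnel1 side [ 0.5947 -0.0978  0.1   ] iou 0.9 n 812
funnel1 side [0.5766 0.2344 0.1   ] iou 0.31 n 197
top
base1 [0.599  0.1428 0.0933] [258.0, 194.0]
base1 [ 0.5961 -0.1003  0.1054] [364.0, 192.0]
funnel1 [ 0.2875  0.2686 -0.0039] [212.0, 330.0]
funnel1 [ 0.5955 -0.0997  0.1   ] [363.0, 192.0]
funnel1 [0.594  0.1356 0.1005] [260.0, 196.0]
clamp1 [0.4458 0.2961 0.0006] [200.0, 265.0]
clamp1 [ 0.5883 -0.3454 -0.0034] [462.0, 200.0]
clamp1 [ 0.4488 -0.2764  0.0008] [436.0, 257.0]
clamp1_mouth [ 0.49   -0.3008  0.0106] [447.0, 240.0]
funnel1 top [0.2921 0.2428 0.1   ] iou 0.62 n 439
funnel1 top [ 0.5949 -0.0999  0.1   ] iou 0.76 n 538
funnel1 top [0.6076 0.1637 0.1   ] iou 0.14 n 95
```

View pics/wrist5.png

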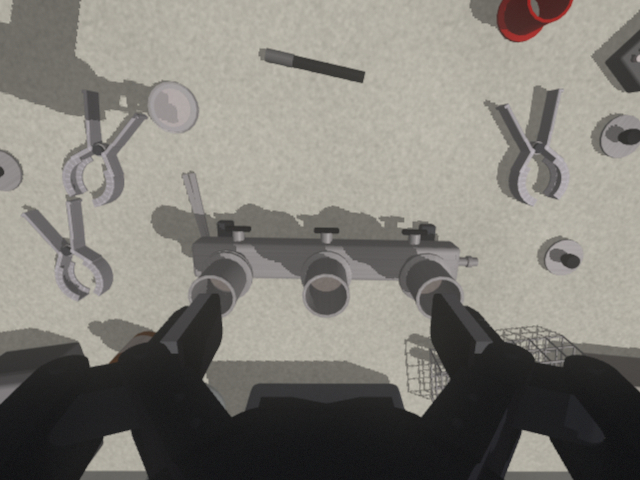

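Run:
```python
from h import *
w=cv2.imread('pics/wrist5.png'); s=cv2.imread('pics/side5.png')
r=lambda a,f:cv2.resize(a,None,fx=f,fy=f,interpolation=2)
a=np.hstack([r(w[235:325,190+0:257],4),r(w[235:325,293:360],4),r(w[235:325,395:462],4)])[:, :800]
b=np.hstack([r(s[150:198,345:389],6),r(s[185:233,350:394],6),r(s[225:273,358:402],6)])[:,:800]
h=np.zeros((a.shape[0]+b.shape[0],max(a.shape[1],b.shape[1]),3),np.uint8);h[:a.shape[0],:a.shape[1]]=a;h[a.shape[0]:,:b.shape[1]]=b
cv2.imwrite('pics/c6.png',h[:, :800][:600]);print(h.shape)
```

```text
(648, 800, 3)
```

View pics/c6.png

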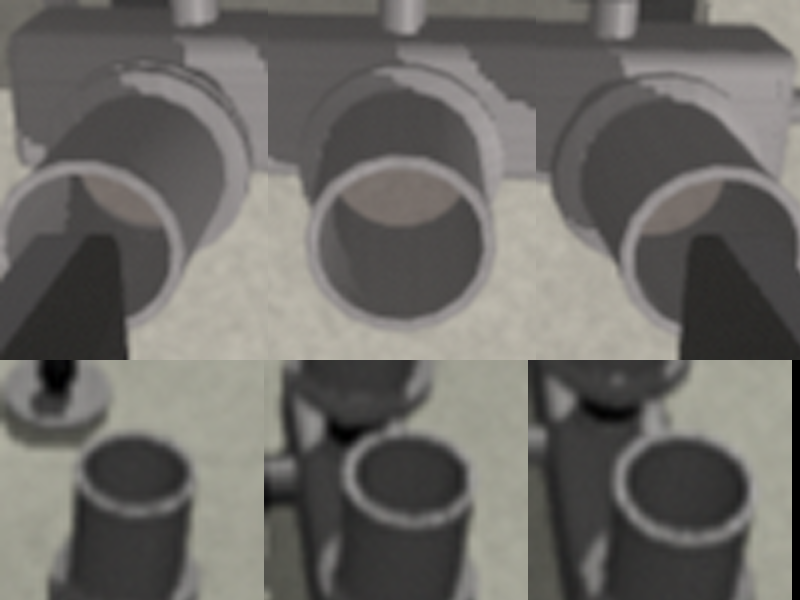

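```bash
cat >> h.py <<'E'
def clamps(cam,z=.0125):
    d=img(cam); K,R,t=PR(d); o=-R.T@t
    for x in spotter.cut_out('clamp1',cam):
        m=np.array(x['pixels'])
        if x['score']<.3 or m.sum()<50: continue
        ys,xs=np.nonzero(m); v=np.c_[xs,ys,np.ones(len(xs))]@np.linalg.inv(K).T@R
        P=(o+v*((z-o[2])/v[:,2:]))[:,:2]; c=P.mean(0); w,V=np.linalg.eigh(np.cov((P-c).T)); a=V[:,1]
        s=(P-c)@a; wd=np.abs((P-c)@V[:,0])
        # handles splay: widest end is behind
        if wd[s>s.max()*.75].mean()>wd[s<s.min()*.75].mean(): a=-a
        s=(P-c)@a
        print(cam,'clamp c',c.round(4),'ang',round(np.degrees(np.arctan2(a[1],a[0])),1),'span',s.min().round(4),s.max().round(4),'tip',(c+a*s.max()).round(4),'pin~',(c+a*(s.max()-.067)).round(4),'len',np.ptp(s).round(3),m.sum())
E
python3 - <<'E'
from h import *
for c in('wrist','top','side'): clamps(c)
d=img('wrist')
for uv in((213.5,295.8),(326.5,295.4),(438.8,297)): print(ray(d,uv,.16).round(4))
s=d['pixels']
E
```

```text
wrist clamp c [ 0.597  -0.3475] ang 13.1 span -0.0736 0.073 tip [ 0.6682 -0.3309] pin~ [ 0.6029 -0.3461] len 0.147 3752
wrist clamp c [ 0.4568 -0.2843] ang -25.6 span -0.0749 0.072 tip [ 0.5217 -0.3154] pin~ [ 0.4613 -0.2865] len 0.147 3293
wrist clamp c [0.4535 0.3032] ang 16.7 span -0.0739 0.0715 tip [0.522  0.3238] pin~ [0.4578 0.3045] len 0.145 3446
top clamp c [0.4586 0.303 ] ang 16.6 span -0.0777 0.0629 tip [0.5189 0.321 ] pin~ [0.4547 0.3019] len 0.141 729
top clamp c [ 0.6033 -0.3475] ang 16.5 span -0.0798 0.061 tip [ 0.6617 -0.3302] pin~ [ 0.5975 -0.3492] len 0.141 628
top clamp c [ 0.4591 -0.2848] ang -25.2 span -0.0768 0.0639 tip [ 0.517  -0.3121] pin~ [ 0.4564 -0.2835] len 0.141 701
side clamp c [ 0.5989 -0.3435] ang 13.3 span -0.0779 0.0667 tip [ 0.6638 -0.3282] pin~ [ 0.5986 -0.3436] len 0.145 971
side clamp c [ 0.4575 -0.2821] ang -23.1 span -0.0775 0.0662 tip [ 0.5185 -0.308 ] pin~ [ 0.4568 -0.2818] len 0.144 1034
side clamp c [0.4488 0.3019] ang 15.7 span -0.0709 0.072 tip [0.5181 0.3214] pin~ [0.4536 0.3032] len 0.143 682
[ 0.5946 -0.0963  0.16  ]
[0.594  0.0222 0.16  ]
[0.5957 0.14   0.16  ]
```

Emit:
move_arm(series="9.5 26.6 10 -16.5 1;9.5 26.6 15 -16.5 1;9.5 26.6 20 -16.5 1;9.5 26.6 25 -16.5 1;9.5 26.6 27 -16.5 1;9.5 26.6 27 -16.5 1;9.5 26.6 27 -16.5 1;9.5 26.6 27 -16.5 1")

```text
time_s: 20.9
position: [0.4062, 0.2878, 0.0851]
tool_rot: [[-0.958, -0.286, -0.003], [-0.286, 0.958, -0.001], [0.003, -0.0, -1.0]]
ft_force: [0.1, 0.1, 0.2]
grip_width: 0.0852
gripper_force: 0.0
```

Run:
```python
from h import *
s=observe(); print(s['time_s'],s['position'],np.round(s['tool_rot'],3).tolist(),s['q'])
clamps('wrist'); clamps('side')
for c in('wrist','side'):
  for x in spotter.mark_of('clamp1',c): print(c,np.round(x['point'],4),round(x['score'],2))
```

```text
20.9 [0.40619449 0.28776343 0.08514764] [[-0.958, -0.286, -0.003], [-0.286, 0.958, -0.001], [0.003, -0.0, -1.0]] [ 2.16634285e+01  2.62188458e+01  9.48574681e+01 -2.57632184e-03
  5.91116981e+01 -8.49602572e+01]
wrist clamp c [0.4523 0.3011] ang 15.8 span -0.0734 0.0666 tip [0.5164 0.3192] pin~ [0.4519 0.301 ] len 0.14 8229
wrist clamp c [0.6161 0.179 ] ang 71.2 span -0.093 0.0309 tip [0.6261 0.2083] pin~ [0.6044 0.1449] len 0.124 2262
side clamp c [ 0.4586 -0.284 ] ang -21.2 span -0.0816 0.0649 tip [ 0.5191 -0.3075] pin~ [ 0.4566 -0.2832] len 0.146 1147
side clamp c [0.4583 0.3035] ang 22.0 span -0.0812 0.0625 tip [0.5163 0.3269] pin~ [0.4541 0.3018] len 0.144 611
side clamp c [ 0.5977 -0.3429] ang 14.1 span -0.0777 0.0684 tip [ 0.6641 -0.3262] pin~ [ 0.5991 -0.3426] len 0.146 1194
side clamp c [ 0.4517 -0.3036] ang -26.6 span -0.078 0.0604 tip [ 0.5057 -0.3306] pin~ [ 0.4458 -0.3006] len 0.138 525
wrist [0.4484 0.2984 0.0048] 0.89
side [0.4465 0.2991 0.0016] 0.81
side [ 0.5928 -0.3556 -0.0027] 0.63
side [ 0.4517 -0.2782 -0.0051] 0.58
```

Emit:
move_arm(series="0 0 5 0 1;0 0 7.5 0 1;0 0 8 0 1;0 0 8 0 1;0 0 8 0 0.4;0 0 8 0 0;0 0 8 0 -0.4;0 0 8 0 -0.6", force=35)

```text
time_s: 22.2
position: [0.4084, 0.2881, 0.0084]
tool_rot: [[-0.959, -0.285, 0.004], [-0.285, 0.959, 0.002], [-0.005, 0.001, -1.0]]
ft_force: [-1.8, -0.5, 14.7]
grip_width: 0.0242
gripper_force: 35.8
```

Emit:
move_arm(series="0 0 0 0 -0.8;0 0 0 0 -0.8;0 0 0 0 -0.8;0 0 0 0 -0.8")

```text
time_s: 22.7
position: [0.4085, 0.2881, 0.0084]
tool_rot: [[-0.959, -0.285, 0.005], [-0.285, 0.959, 0.002], [-0.005, 0.001, -1.0]]
ft_force: [-0.9, 0.6, 14.7]
grip_width: 0.0246
gripper_force: 35.7
```

Emit:
move_arm(series="0 0 -5 0 -0.8;0 0 -8.5 0 -0.8;0 0 -9.5 0 -0.8;0 0 -9.5 0 -0.8;0 0 -9.5 0 -0.8")

```text
time_s: 23.32
position: [0.4065, 0.2872, 0.1001]
tool_rot: [[-0.959, -0.284, -0.002], [-0.284, 0.959, -0.001], [0.002, -0.0, -1.0]]
ft_force: [0.5, -1.2, -0.4]
grip_width: 0.0247
gripper_force: 35.2
```

Run:
```python
from h import *
s=observe(); print(s['time_s'],s['position'],s['grip_width'])
img('wrist','w7.png');d=img('side','s7.png')
for c in('wrist','side','top'):
  for n in('clamp1','clamp1_mouth'):
    for x in spotter.mark_of(n,c): print(n,c,np.round(x['point'],4),round(x['score'],2))
a=cv2.imread('pics/w7.png')[:400];b=cv2.imread('pics/s7.png')[110:210,240:380]
b=cv2.resize(b,None,fx=2.2,fy=2.2);h=np.zeros((400,640+308,3),np.uint8);h[:,:640]=a;h[:220,640:]=b
cv2.imwrite('pics/c7.png',cv2.resize(h,(790,333)))
```

```text
23.325 [0.40654444 0.28716353 0.10012328] 0.0247320778124231
clamp1 wrist [0.4509 0.3013 0.0952] 0.6
clamp1 side [ 0.5874 -0.354  -0.0029] 0.85
clamp1 side [ 0.4524 -0.2755 -0.0018] 0.76
clamp1 side [0.4498 0.2993 0.0903] 0.75
clamp1_mouth side [ 0.489  -0.2979  0.0131] 0.94
clamp1 top [ 0.5873 -0.3473 -0.0033] 0.78
clamp1 top [ 0.4502 -0.278  -0.0015] 0.68
clamp1 top [0.4448 0.2975 0.0012] 0.61
clamp1_mouth top [ 0.4932 -0.2987  0.0115] 0.96
```

View pics/c7.png

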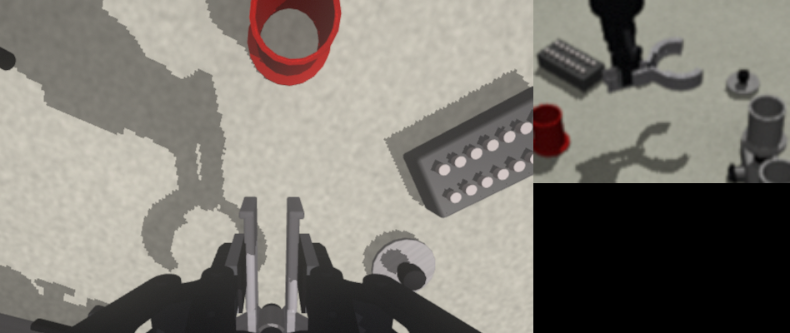

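The clamp is held with its jaws open and level. I'll go to the pre-approach pose in front of base 3.

Emit:
move_arm(series="3.3 -14.2 0.4 16.5 -0.8;3.3 -14.2 0.4 16.5 -0.8;3.3 -14.2 0.4 16.5 -0.8;3.3 -14.2 0.4 16.5 -0.8;3.3 -14.2 0.4 16.5 -0.8;3.3 -14.2 0.4 16.5 -0.8")

```text
time_s: 24.48
position: [0.4158, 0.1427, 0.0973]
tool_rot: [[-1.0, -0.002, 0.0], [-0.002, 1.0, 0.0], [-0.0, 0.0, -1.0]]
ft_force: [0.1, -0.5, -0.6]
grip_width: 0.0245
gripper_force: 35.3
```

Run:
```python
from h import *
s=observe(); print(s['time_s'],s['position'],np.round(s['tool_rot'],3).tolist())
for c in('wrist','side','top'):
  for n in('clamp1','clamp1_mouth'):
    for x in spotter.mark_of(n,c):
      if x['point'][1]>0: print(n,c,np.round(x['point'],4),round(x['score'],2))
d=img('side'); a=d['pixels'][140:230,270:400]
cv2.imwrite('pics/c8.png',cv2.resize(a,None,fx=5,fy=5,interpolation=2))
```

```text
24.475 [0.41580753 0.14274798 0.09732478] [[-1.0, -0.002, 0.0], [-0.002, 1.0, 0.0], [-0.0, 0.0, -1.0]]
clamp1 wrist [0.4509 0.3013 0.0952] 0.6
clamp1 side [0.4498 0.2993 0.0903] 0.75
clamp1 top [0.4448 0.2975 0.0012] 0.61
```

View pics/c8.png

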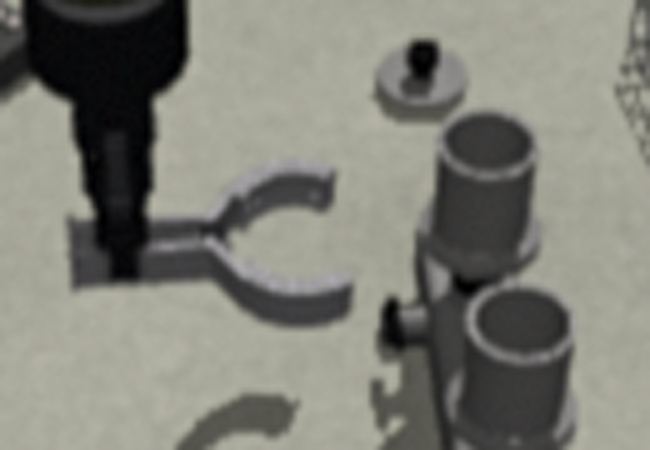

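Emit:
move_arm(series="-2.5 -0.1 0.15 0 -0.8;-4 -0.1 0.15 0 -0.8;-5.5 -0.1 0.15 0 -0.8;-7 -0.1 0.15 0 -0.8;-8 -0.1 0.15 0 -0.8;-9 -0.1 0.15 0 -0.8;-9.1 -0.1 0.15 0 -0.8;-9.1 -0.1 0.15 0 -0.8")

```text
time_s: 25.82
position: [0.5066, 0.141, 0.0957]
tool_rot: [[-1.0, -0.001, -0.0], [-0.001, 1.0, -0.0], [0.0, -0.0, -1.0]]
ft_force: [0.0, -0.5, -2.1]
grip_width: 0.0246
gripper_force: 35.3
```

Run:
```python
from h import *
s=observe(); print(s['time_s'],s['position'])
d=img('side')
for n in('clamp1','clamp1_mouth','funnel1'):
    for x in spotter.mark_of(n,'side'):
      if x['point'][2]>0.05: print(n,np.round(x['point'],4),round(x['score'],2))
a=d['pixels'][140:230,280:410]
cv2.imwrite('pics/c9.png',cv2.resize(a,None,fx=5,fy=5,interpolation=2))
```

```text
25.825 [0.50655943 0.14097594 0.09574324]
clamp1 [0.549 0.138 0.089] 0.78
clamp1_mouth [0.5972 0.1537 0.1026] 0.7
funnel1 [0.5956 0.0197 0.1006] 0.77
funnel1 [ 0.5964 -0.1004  0.0989] 0.6
funnel1 [0.5981 0.1375 0.0991] 0.58
```

View pics/c9.png

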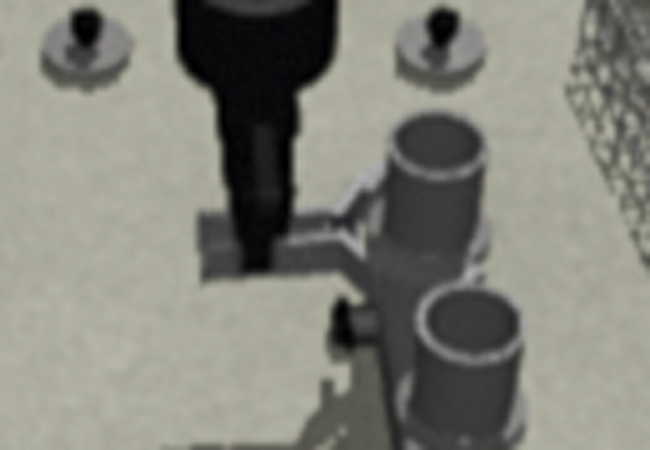

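Emit:
move_arm(series="-0.1 0 0 0 -0.3;-0.1 0 0 0 -0.1;-0.1 0 0 0 0.1;-0.1 0 0 0 0.3;-0.1 0 0 0 0.6;-0.1 0 0 0 0.6;-0.1 0 -4 0 0.6;-0.1 0 -9 0 0.6")

```text
time_s: 27.02
position: [0.5072, 0.1409, 0.1862]
tool_rot: [[-1.0, -0.0, -0.003], [-0.0, 1.0, -0.0], [0.003, -0.0, -1.0]]
ft_force: [1.0, -0.4, 0.9]
grip_width: 0.0684
gripper_force: 0.0
```

Run:
```python
from h import *
s=observe(); print(s['time_s'],s['position'])
for c in('side','top','wrist'):
  d=img(c,c+'10.png')
  for n in('clamp1','clamp1_mouth','funnel1'):
    for x in spotter.mark_of(n,c):
      if x['point'][1]>-.5: print(n,c,np.round(x['point'],4),round(x['score'],2))
a=cv2.imread('pics/side10.png')[140:230,280:410]; b=cv2.imread('pics/top10.png')[150:240,210:340]
cv2.imwrite('pics/c10.png',cv2.resize(np.hstack([a,b]),None,fx=3,fy=3,interpolation=2))
```

```text
27.025 [0.50718746 0.14088094 0.18621765]
clamp1 side [0.5537 0.1401 0.0896] 0.89
clamp1 side [ 0.4524 -0.2775 -0.0016] 0.76
clamp1 side [ 0.5923 -0.3566 -0.0016] 0.61
clamp1_mouth side [ 0.4894 -0.2974  0.0096] 0.94
funnel1 side [ 0.5912 -0.1003  0.0997] 0.91
funnel1 side [ 2.851e-01  2.650e-01 -2.000e-04] 0.79
funnel1 side [0.5949 0.0223 0.1005] 0.73
funnel1 side [0.6009 0.1402 0.1011] 0.63
clamp1 top [ 4.481e-01 -2.772e-01  3.000e-04] 0.69
clamp1 top [ 0.5875 -0.3471 -0.0036] 0.64
clamp1_mouth top [ 0.4891 -0.2999  0.0129] 0.97
funnel1 top [0.5932 0.1389 0.0986] 0.66
funnel1 top [ 0.5978 -0.0986  0.0998] 0.65
funnel1 top [0.5934 0.0209 0.0997] 0.6
clamp1 wrist [0.5529 0.1412 0.0897] 0.7
funnel1 wrist [0.5967 0.1415 0.1016] 0.83
funnel1 wrist [ 0.5993 -0.0972  0.103 ] 0.69
funnel1 wrist [0.5951 0.0224 0.0978] 0.68
```

View pics/c10.png

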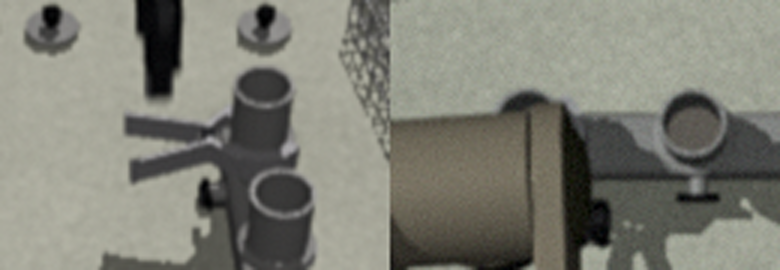

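Emit:
move_arm(series="9.8 -39.9 0 25.5 0.7;9.8 -39.9 0 25.5 0.7;9.8 -39.9 0 25.5 0.7;9.8 -39.9 0 25.5 0.7;9.8 -39.9 0 25.5 0.7;9.8 -39.9 3 25.5 0.7;9.8 -39.9 8 25.5 0.7;9.8 -39.9 8 25.5 0.7")

```text
time_s: 28.62
position: [0.4085, -0.2587, 0.1032]
tool_rot: [[-0.901, 0.433, -0.004], [0.433, 0.901, 0.004], [0.005, 0.002, -1.0]]
ft_force: [0.1, 0.0, 0.7]
grip_width: 0.0728
gripper_force: 0.0
```

Run:
```python
from h import *
clamps('wrist')
s=observe(); print(s['time_s'],s['position'],np.round(s['tool_rot'],3).tolist())
for n in('clamp1','petri_dish'):
  for x in spotter.mark_of(n,'wrist'): print(n,np.round(x['point'],4),round(x['score'],2))
```

```text
wrist clamp c [ 0.4606 -0.2828] ang -25.4 span -0.0781 0.0719 tip [ 0.5256 -0.3136] pin~ [ 0.465  -0.2849] len 0.15 7154
wrist clamp c [ 0.5841 -0.1064] ang -153.8 span -0.0576 0.0513 tip [ 0.538 -0.129] pin~ [ 0.5982 -0.0995] len 0.109 3722
28.725 [ 0.40991003 -0.25791759  0.1054423 ] [[-0.902, 0.431, -0.001], [0.431, 0.902, 0.001], [0.002, 0.001, -1.0]]
clamp1 [ 0.4486 -0.283  -0.0022] 0.97
petri_dish [ 0.3989 -0.1765 -0.0015] 0.88
```

Emit:
move_arm(series="0 0 5 0 0.7;0 0 9 0 0.7;0 0 9.8 0 0.7;0 0 9.8 0 0.7;0 0 9.8 0 0.3;0 0 9.8 0 0;0 0 9.8 0 -0.4;0 0 9.8 0 -0.8", force=35)

```text
time_s: 29.82
position: [0.4114, -0.2595, 0.0106]
tool_rot: [[-0.903, 0.43, 0.004], [0.43, 0.903, -0.005], [-0.006, -0.003, -1.0]]
ft_force: [-1.7, -0.5, 12.2]
grip_width: 0.0247
gripper_force: 34.1
```

Emit:
move_arm(series="0 0 0 0 -0.8;0 0 0 0 -0.8;0 0 0 0 -0.8;0 0 0 0 -0.8")

```text
time_s: 30.32
position: [0.4115, -0.2595, 0.0106]
tool_rot: [[-0.903, 0.43, 0.004], [0.43, 0.903, -0.005], [-0.006, -0.002, -1.0]]
ft_force: [-1.4, -0.2, 12.4]
grip_width: 0.025
gripper_force: 34.1
```

Emit:
move_arm(series="0 0 -5 0 -0.8;0 0 -8.5 0 -0.8;0 0 -9 0 -0.8;0 0 -9 0 -0.8;0 0 -9 0 -0.8")

```text
time_s: 30.95
position: [0.4097, -0.2577, 0.0969]
tool_rot: [[-0.903, 0.43, -0.001], [0.43, 0.903, 0.001], [0.002, 0.001, -1.0]]
ft_force: [-0.1, 0.3, -1.0]
grip_width: 0.0243
gripper_force: 35.6
```

Run:
```python
from h import *
s=observe(); print(s['time_s'],s['position'],np.round(s['tool_rot'],3).tolist())
for c in('side','wrist'):
  d=img(c)
  for n in('clamp1','clamp1_mouth'):
    for x in spotter.mark_of(n,c):
      if x['point'][2]>.03: print(n,c,np.round(x['point'],4),round(x['score'],2))
```

```text
30.95 [ 0.40968355 -0.25767415  0.09692742] [[-0.903, 0.43, -0.001], [0.43, 0.903, 0.001], [0.002, 0.001, -1.0]]
clamp1 side [0.5515 0.141  0.0867] 0.88
clamp1 side [ 0.4527 -0.2752  0.0844] 0.58
clamp1_mouth side [ 0.4981 -0.2843  0.0978] 0.88
clamp1 wrist [ 0.4559 -0.2827  0.0857] 0.71
```

Emit:
move_arm(series="12 25.2 -0.15 -25.5 -0.8;12 25.2 -0.15 -25.5 -0.8;12 25.2 -0.15 -25.5 -0.8;12 25.2 -0.15 -25.5 -0.8;12 25.2 -0.15 -25.5 -0.8;12 25.2 -0.15 -25.5 -0.8;12 25.2 -0.15 -25.5 -0.8;12 25.2 -0.15 -25.5 -0.8")

```text
time_s: 32.25
position: [0.4103, 0.0202, 0.0993]
tool_rot: [[-1.0, 0.001, 0.0], [0.001, 1.0, -0.0], [-0.0, -0.0, -1.0]]
ft_force: [-0.3, -0.2, -1.4]
grip_width: 0.024
gripper_force: 35.6
```

Run:
```python
from h import *
s=observe(); print(s['time_s'],s['position'],np.round(s['tool_rot'],3).tolist())
for c in('side','wrist'):
  d=img(c)
  for n in('clamp1','clamp1_mouth','funnel1'):
    for x in spotter.mark_of(n,c):
      if x['point'][2]>.03: print(n,c,np.round(x['point'],4),round(x['score'],2))
```

```text
32.25 [0.41029775 0.02015303 0.09928213] [[-1.0, 0.001, 0.0], [0.001, 1.0, -0.0], [-0.0, -0.0, -1.0]]
clamp1 side [0.4608 0.0201 0.0825] 0.94
clamp1 side [0.5522 0.1388 0.0882] 0.69
clamp1_mouth side [0.4989 0.0348 0.0994] 0.91
funnel1 side [ 0.5922 -0.0969  0.101 ] 0.9
funnel1 side [0.5973 0.023  0.0987] 0.84
funnel1 side [0.5994 0.1369 0.0992] 0.82
funnel1 side [ 0.5972 -0.096   0.1014] 0.39
clamp1 wrist [0.4591 0.0177 0.086 ] 0.82
```

Emit:
move_arm(series="-2.5 0.1 0.1 0 -0.8;-4 0.1 0.1 0 -0.8;-5.5 0.1 0.1 0 -0.8;-7 0.1 0.1 0 -0.8;-8 0.1 0.1 0 -0.8;-9 0.1 0.1 0 -0.8;-9.4 0.1 0.1 0 -0.8;-9.4 0.1 0.1 0 -0.8")

```text
time_s: 33.65
position: [0.5041, 0.0221, 0.0983]
tool_rot: [[-1.0, -0.001, -0.0], [-0.001, 1.0, 0.0], [0.0, 0.0, -1.0]]
ft_force: [0.1, -0.4, -1.0]
grip_width: 0.0246
gripper_force: 35.6
```

Run:
```python
from h import *
s=observe(); print(s['time_s'],s['position'],s['ft_force'])
d=img('side')
for n in('clamp1','funnel1'):
    for x in spotter.mark_of(n,'side'):
      if x['point'][2]>.03: print(n,np.round(x['point'],4),round(x['score'],2))
sil('funnel1','side',FUN,.1,d)
```

```text
33.65 [0.50408854 0.02207355 0.09825474] [ 0.08659408 -0.37374504 -1.04065109]
clamp1 [0.5535 0.025  0.0849] 0.62
clamp1 [0.5502 0.1381 0.0893] 0.58
funnel1 [0.6008 0.1392 0.096 ] 0.69
funnel1 [0.5927 0.0202 0.1007] 0.65
funnel1 [ 0.5929 -0.0996  0.0997] 0.64
funnel1 side [ 0.5941 -0.0973  0.1   ] iou 0.94 n 860
funnel1 side [0.5932 0.0249 0.1   ] iou 0.88 n 695
funnel1 side [0.5976 0.1511 0.1   ] iou 0.72 n 499
funnel1 side [0.2998 0.1589 0.1   ] iou 0.71 n 499
```

Emit:
move_arm(series="0 0 0 0 -0.3;0 0 0 0 -0.1;0 0 0 0 0.1;0 0 0 0 0.3;0 0 0 0 0.6;0 0 0 0 0.6;0 0 -5 0 0.7;0 0 -10 0 0.7")

```text
time_s: 34.85
position: [0.5037, 0.0221, 0.1994]
tool_rot: [[-1.0, -0.0, -0.001], [-0.0, 1.0, 0.0], [0.001, 0.0, -1.0]]
ft_force: [0.6, 0.4, 0.4]
grip_width: 0.0726
gripper_force: 0.0
```

Emit:
move_arm(series="-4 -38.4 0 -14 0.7;-4 -38.4 0 -14 0.7;-4 -38.4 0 -14 0.7;-4 -38.4 0 -14 0.7;-4 -38.4 0 -14 0.7;-4 -38.4 3 -14 0.7;-4 -38.4 9 -14 0.7;-4 -38.4 9 -14 0.7")

```text
time_s: 35.85
position: [0.5425, -0.3615, 0.1042]
tool_rot: [[-0.971, -0.241, -0.006], [-0.241, 0.971, 0.006], [0.005, 0.007, -1.0]]
ft_force: [0.1, 0.3, 0.6]
grip_width: 0.0727
gripper_force: 0.0
```

Run:
```python
from h import *
clamps('wrist');clamps('top')
s=observe(); print(s['time_s'],s['position'],np.round(s['tool_rot'],3).tolist())
for c in('wrist','side','top'):
 if c=='side': img(c)
 for n in('clamp1',):
  for x in spotter.mark_of(n,c): print(n,c,np.round(x['point'],4),round(x['score'],2))
```

```text
wrist clamp c [ 0.6004 -0.3455] ang 13.8 span -0.0783 0.071 tip [ 0.6693 -0.3286] pin~ [ 0.6042 -0.3445] len 0.149 7425
top clamp c [0.5772 0.1438] ang 155.0 span -0.0673 0.0889 tip [0.4965 0.1813] pin~ [0.5573 0.153 ] len 0.156 363
top clamp c [0.5779 0.0215] ang 172.1 span -0.0665 0.0881 tip [0.4906 0.0337] pin~ [0.557  0.0245] len 0.155 465
top clamp c [ 0.6266 -0.3383] ang -47.5 span -0.0354 0.0411 tip [ 0.6543 -0.3686] pin~ [ 0.6091 -0.3192] len 0.077 449
36.05 [ 0.5452396  -0.36139615  0.11090323] [[-0.97, -0.244, 0.002], [-0.244, 0.97, -0.002], [-0.002, -0.003, -1.0]]
clamp1 wrist [ 0.591  -0.3443  0.0008] 0.76
clamp1 side [0.552  0.1404 0.0887] 0.67
clamp1 side [ 0.5856 -0.3533 -0.0026] 0.62
clamp1 side [0.5974 0.0199 0.1016] 0.37
clamp1 top [0.5534 0.1396 0.0895] 0.93
clamp1 top [ 5.878e-01 -3.494e-01  2.000e-04] 0.69
clamp1 top [0.5494 0.0233 0.0881] 0.59
clamp1 top [ 0.6292 -0.3403  0.0166] 0.2
```

Emit:
move_arm(series="0 0 5 0 0.7;0 0 9 0 0.7;0 0 10.2 0 0.7;0 0 10.2 0 0.7;0 0 10.2 0 0.3;0 0 10.2 0 0;0 0 10.2 0 -0.4;0 0 10.2 0 -0.8")

```text
time_s: 37.25
position: [0.5458, -0.363, 0.0105]
tool_rot: [[-0.97, -0.243, 0.005], [-0.243, 0.97, -0.004], [-0.004, -0.005, -1.0]]
ft_force: [-1.1, 2.3, 12.2]
grip_width: 0.0246
gripper_force: 34.8
```

Emit:
move_arm(series="0 0 0 0 -0.8;0 0 0 0 -0.8;0 0 0 0 -0.8;0 0 0 0 -0.8")

```text
time_s: 37.75
position: [0.5458, -0.363, 0.0105]
tool_rot: [[-0.97, -0.243, 0.005], [-0.243, 0.97, -0.004], [-0.004, -0.005, -1.0]]
ft_force: [-2.0, 1.7, 12.9]
grip_width: 0.0244
gripper_force: 34.8
```

Emit:
move_arm(series="0 0 -5 0 -0.8;0 0 -8.5 0 -0.8;0 0 -9 0 -0.8;0 0 -9 0 -0.8;0 0 -9 0 -0.8")

```text
time_s: 38.38
position: [0.5439, -0.3615, 0.095]
tool_rot: [[-0.97, -0.242, -0.002], [-0.242, 0.97, 0.002], [0.001, 0.002, -1.0]]
ft_force: [0.2, 0.3, -1.9]
grip_width: 0.0246
gripper_force: 35.1
```

Run:
```python
from h import *
s=observe(); print(s['time_s'],s['position'],np.round(s['tool_rot'],3).tolist())
for c in('side','wrist','top'):
  d=img(c)
  for n in('clamp1','clamp1_mouth'):
    for x in spotter.mark_of(n,c):
      if x['point'][2]>.03: print(n,c,np.round(x['point'],4),round(x['score'],2))
```

```text
38.375 [ 0.54385356 -0.36152033  0.09497693] [[-0.97, -0.242, -0.002], [-0.242, 0.97, 0.002], [0.001, 0.002, -1.0]]
clamp1 side [0.5536 0.1402 0.0886] 0.9
clamp1 side [0.5544 0.0242 0.0859] 0.71
clamp1 side [ 0.5925 -0.3533  0.0827] 0.68
clamp1_mouth side [0.5929 0.0234 0.0969] 0.62
clamp1 wrist [ 0.5954 -0.3467  0.089 ] 0.97
clamp1 top [ 0.5916 -0.3495  0.082 ] 0.81
clamp1 top [0.5546 0.1377 0.0905] 0.71
clamp1 top [0.5509 0.0227 0.0875] 0.59
clamp1 top [0.5959 0.0241 0.0983] 0.49
clamp1_mouth top [0.5966 0.0231 0.0981] 0.67
```

Emit:
move_arm(series="12.5 7.2 -0.3 0 -0.8;12.5 7.2 -0.3 0 -0.8;12.5 7.2 -0.3 7 -0.8;7.1 28.9 -0.3 14 -0.8;7.1 28.9 -0.3 14 -0.8;7.1 28.9 -0.3 14 -0.8;7.1 28.9 -0.3 14 -0.8;7.1 28.9 -0.3 14 -0.8")

```text
time_s: 39.83
position: [0.4051, -0.0968, 0.0996]
tool_rot: [[-1.0, -0.004, 0.0], [-0.004, 1.0, 0.0], [-0.0, 0.0, -1.0]]
ft_force: [-0.2, -1.0, -1.9]
grip_width: 0.0247
gripper_force: 35.1
```

Run:
```python
from h import *
s=observe(); print(s['time_s'],s['position'],np.round(s['tool_rot'],3).tolist())
for c in('side','wrist'):
  d=img(c)
  for n in('clamp1','clamp1_mouth','funnel1'):
    for x in spotter.mark_of(n,c):
      if x['point'][2]>.03 and x['point'][1]<0: print(n,c,np.round(x['point'],4),round(x['score'],2))
```

```text
39.825 [ 0.4051185  -0.09677238  0.09962019] [[-1.0, -0.004, 0.0], [-0.004, 1.0, 0.0], [-0.0, 0.0, -1.0]]
clamp1 side [ 0.4547 -0.1035  0.088 ] 0.88
funnel1 side [ 0.597  -0.1014  0.0999] 0.91
clamp1 wrist [ 0.4548 -0.0978  0.0926] 0.77
```

Emit:
move_arm(series="-3 -0.1 0.15 0 -0.8;-4.5 -0.1 0.15 0 -0.8;-6 -0.1 0.15 0 -0.8;-7.5 -0.1 0.15 0 -0.8;-8.5 -0.1 0.15 0 -0.8;-9.4 -0.1 0.15 0 -0.8;-9.8 -0.1 0.15 0 -0.8;-9.8 -0.1 0.15 0 -0.8")

```text
time_s: 41.22
position: [0.5033, -0.0997, 0.0978]
tool_rot: [[-1.0, -0.0, -0.0], [-0.0, 1.0, 0.0], [0.0, 0.0, -1.0]]
ft_force: [0.0, 0.3, -1.0]
grip_width: 0.0245
gripper_force: 35.1
```

Run:
```python
from h import *
s=observe(); print(s['time_s'],s['position'],s['ft_force'])
d=img('side')
for n in('clamp1','funnel1'):
    for x in spotter.mark_of(n,'side'):
      if x['point'][2]>.03: print(n,np.round(x['point'],4),round(x['score'],2))
sil('funnel1','side',FUN,.1,d)
cv2.imwrite('pics/c11.png',cv2.resize(d['pixels'][150:300,280:430],None,fx=3.8,fy=3.8,interpolation=2))
```

```text
41.225 [ 0.50334748 -0.09971233  0.09778108] [ 0.01945923  0.34071872 -0.95969665]
clamp1 [ 0.5534 -0.1051  0.0864] 0.65
clamp1 [0.5512 0.0233 0.0867] 0.53
funnel1 [0.5956 0.0187 0.0993] 0.93
funnel1 [ 0.5933 -0.0975  0.0994] 0.7
funnel1 [0.6015 0.1415 0.1008] 0.59
funnel1 side [ 0.594  -0.0969  0.1   ] iou 0.91 n 829
funnel1 side [0.595  0.0293 0.1   ] iou 0.78 n 614
funnel1 side [0.2992 0.1589 0.1   ] iou 0.71 n 496
funnel1 side [0.6088 0.123  0.1   ] iou 0.12 n 88
```

View pics/c11.png

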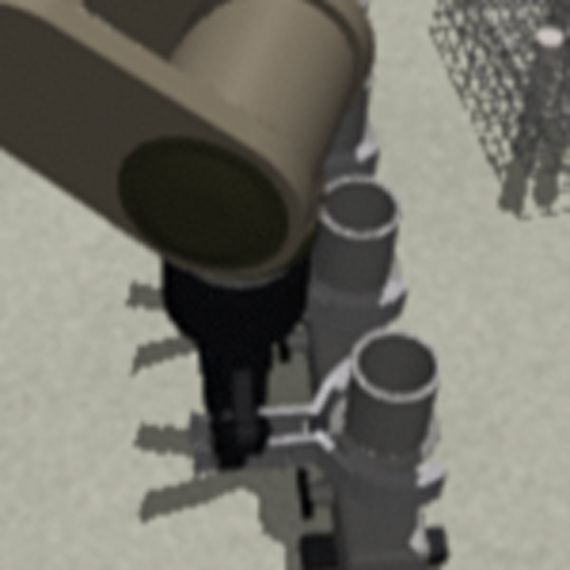

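Emit:
move_arm(series="0 0.1 0 0 -0.3;0 0.1 0 0 -0.1;0 0.1 0 0 0.1;0 0.1 0 0 0.3;0 0.1 0 0 0.6;0 0.1 0 0 0.6;0 0.1 -5 0 0.6;0 0.1 -10 0 0.6")

```text
time_s: 42.42
position: [0.5031, -0.0986, 0.199]
tool_rot: [[-1.0, -0.001, -0.001], [-0.001, 1.0, 0.0], [0.001, 0.0, -1.0]]
ft_force: [1.8, -0.4, 0.8]
grip_width: 0.0687
gripper_force: 0.0
```

Emit:
move_arm(series="2.6 -32.7 0 0 0;2.6 -32.7 0 0 0;2.6 -32.7 0 0 0;2.6 -32.7 0 0 0;2.6 -32.7 0 0 0;2.6 -32.7 5 0 0;2.6 -32.7 5 0 0;2.6 -32.7 5 0 0")

```text
time_s: 43.42
position: [0.4782, -0.4251, 0.1495]
tool_rot: [[-1.0, -0.001, 0.001], [-0.001, 1.0, -0.001], [-0.001, -0.001, -1.0]]
ft_force: [0.9, 0.2, 0.7]
grip_width: 0.0426
gripper_force: 0.0
```

Run:
```python
from h import *
for c in('wrist','side','top'):
  d=img(c,c+'12.png')
  for n in('clamp1','clamp1_mouth','funnel1','cover1'):
    for x in spotter.mark_of(n,c): print(n,c,np.round(x['point'],4),round(x['score'],2))
  sil('cover1',c,COV,0,d)
s=observe(); print(s['time_s'],s['position'],np.round(s['tool_rot'],3).tolist())
a=cv2.imread('pics/side12.png')[150:300,280:430]; b=cv2.imread('pics/top12.png')[165:235,230:400]
a=cv2.resize(a,(450,450));b=cv2.resize(b,(340,140));h=np.zeros((450,790,3),np.uint8);h[:,:450]=a;h[:140,450:]=b;cv2.imwrite('pics/c12.png',h)
```

```text
cover1 wrist [ 0.477  -0.4257 -0.0014] 0.64
cover1 wrist [ 0.4795 -0.4267  0.    ] iou 0.94 n 3470
clamp1 side [0.5536 0.1379 0.0891] 0.82
clamp1 side [0.552  0.0236 0.0846] 0.69
clamp1 side [ 0.5494 -0.1028  0.0876] 0.61
clamp1_mouth side [0.5995 0.1394 0.0988] 0.66
clamp1_mouth side [0.5921 0.0242 0.0982] 0.56
funnel1 side [0.5989 0.136  0.0992] 0.96
funnel1 side [ 0.5934 -0.0972  0.0987] 0.81
funnel1 side [0.5961 0.0177 0.0976] 0.55
cover1 side [6.479e-01 3.985e-01 4.000e-04] 0.71
cover1 side [ 0.4323  0.4166 -0.0025] 0.6
cover1 side [ 0.4803 -0.4232 -0.0019] 0.55
cover1 side [ 0.4699 -0.4285  0.    ] iou 0.49 n 408
cover1 side [0.43   0.4168 0.    ] iou 0.73 n 161
cover1 side [ 0.6461  0.3955 -0.    ] iou 0.83 n 186
clamp1 top [0.5542 0.1358 0.0902] 0.72
clamp1 top [ 0.5501 -0.0979  0.0833] 0.62
clamp1 top [0.5484 0.0219 0.0867] 0.57
clamp1_mouth top [0.5962 0.0222 0.0983] 0.78
funnel1 top [0.2869 0.2662 0.001 ] 0.98
funnel1 top [0.5934 0.1367 0.0991] 0.66
funnel1 top [0.5943 0.0192 0.0994] 0.63
funnel1 top [ 0.5962 -0.0996  0.1034] 0.61
cover1 top [0.4285 0.4184 0.001 ] 0.72
cover1 top [ 0.6502  0.3995 -0.0017] 0.69
cover1 top [0.4334 0.4155 0.    ] iou 0.77 n 359
cover1 top [0.6502 0.3957 0.    ] iou 0.86 n 390
44.325 [ 0.47752153 -0.42573245  0.14778681] [[-1.0, -0.0, -0.0], [-0.0, 1.0, 0.0], [0.0, 0.0, -1.0]]
```

View pics/c12.png

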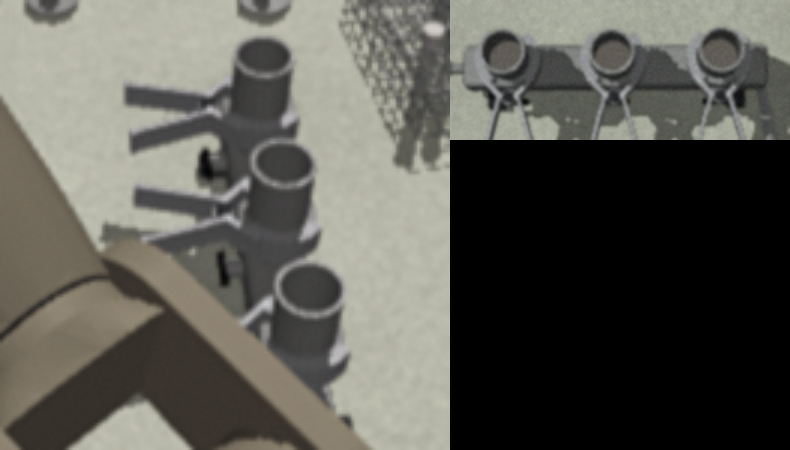

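All three funnels are clamped. The cover near (0.60, 0.37) has been knocked to about (0.650, 0.397). I'll take the right-hand cover first.

Emit:
move_arm(series="-0.1 0 6 0 0;-0.1 0 11 0 0;-0.1 0 13.3 0 0;-0.1 0 13.3 0 0;-0.1 0 13.3 0 0;-0.1 0 13.3 0 -0.4;-0.1 0 13.3 0 -0.8;-0.1 0 13.3 0 -0.8", force=25)

```text
time_s: 45.32
position: [0.4789, -0.4262, 0.0162]
tool_rot: [[-1.0, -0.001, 0.001], [-0.001, 1.0, -0.002], [-0.001, -0.002, -1.0]]
ft_force: [0.8, 1.6, 6.4]
grip_width: 0.0185
gripper_force: 24.4
```

Emit:
move_arm(series="0 0 0 0 -0.8;0 0 0 0 -0.8;0 0 0 0 -0.8;0 0 0 0 -0.8")

```text
time_s: 45.82
position: [0.4789, -0.4262, 0.0162]
tool_rot: [[-1.0, -0.001, 0.001], [-0.001, 1.0, -0.002], [-0.001, -0.002, -1.0]]
ft_force: [-1.0, 0.5, 5.6]
grip_width: 0.0189
gripper_force: 24.4
```

Emit:
move_arm(series="0 0 -6 0 -0.8;0 0 -12 0 -0.8;0 0 -18 0 -0.8;0 0 -19 0 -0.8;0 0 -19 0 -0.8")

```text
time_s: 46.45
position: [0.4784, -0.4256, 0.2049]
tool_rot: [[-1.0, -0.001, 0.0], [-0.001, 1.0, -0.0], [-0.0, -0.0, -1.0]]
ft_force: [-0.8, 0.0, -1.2]
grip_width: 0.0187
gripper_force: 24.7
```

Emit:
move_arm(series="-11.9 32.7 0 0 -0.8;-11.9 32.7 0 0 -0.8;-11.9 32.7 0 0 -0.8;-11.9 32.7 0 0 -0.8;-11.9 32.7 0 0 -0.8;-11.9 32.7 0 0 -0.8;-11.9 32.7 0 0 -0.8;-11.9 32.7 0 0 -0.8")

```text
time_s: 47.45
position: [0.5968, -0.0992, 0.2033]
tool_rot: [[-1.0, -0.0, -0.003], [-0.0, 1.0, 0.001], [0.003, 0.001, -1.0]]
ft_force: [-0.2, 0.0, -0.4]
grip_width: 0.0184
gripper_force: 24.8
```

Run:
```python
from h import *
s=observe(); print(s['time_s'],s['position'],np.round(s['tool_rot'],3).tolist())
for c in('side','top'):
  d=img(c)
  for n in('funnel1','cover1'):
    for x in spotter.mark_of(n,c):
      if x['point'][2]>.03: print(n,c,np.round(x['point'],4),round(x['score'],2))
  if c=='side': sil('cover1',c,COV,.1882,d); p=d['pixels'][195:275,335:425]; cv2.imwrite('pics/c13.png',cv2.resize(p,None,fx=6,fy=6,interpolation=2))
```

```text
47.45 [ 0.59681904 -0.09920162  0.20334129] [[-1.0, -0.0, -0.003], [-0.0, 1.0, 0.001], [0.003, 0.001, -1.0]]
funnel1 side [ 0.5933 -0.1001  0.1002] 0.92
funnel1 side [0.5961 0.02   0.103 ] 0.74
funnel1 side [0.5994 0.1373 0.1032] 0.7
funnel1 side [0.5913 0.0223 0.098 ] 0.68
cover1 side [ 0.6004 -0.0953  0.1846] 0.81
cover1 side [ 0.5902 -0.1053  0.1882] iou 0.54 n 317
cover1 side [0.4282 0.1871 0.1882] iou 0.56 n 197
funnel1 top [0.5961 0.1355 0.0997] 0.94
funnel1 top [0.5969 0.0207 0.1006] 0.55
funnel1 top [ 0.5919 -0.0995  0.0994] 0.48
```

View pics/c13.png

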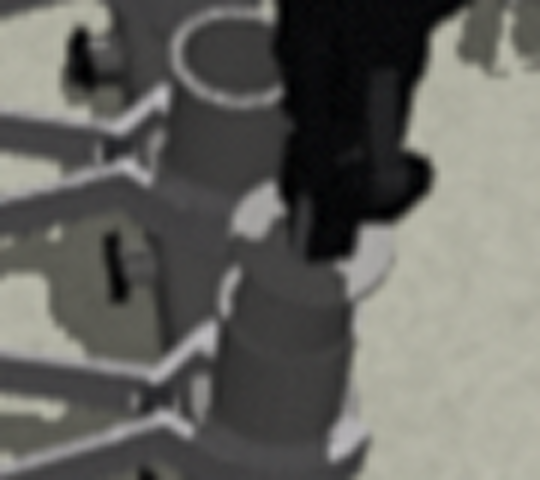

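Emit:
move_arm(series="0 0 1.5 0 -0.8;0 0 2.3 0 -0.8;0 0 2.8 0 -0.8;0 0 3.2 0 -0.8;0 0 3.3 0 -0.8;0 0 3.3 0 -0.8")

```text
time_s: 48.55
position: [0.5975, -0.0987, 0.172]
tool_rot: [[-1.0, -0.001, 0.0], [-0.001, 1.0, -0.0], [-0.0, -0.0, -1.0]]
ft_force: [-0.3, -0.0, -0.3]
grip_width: 0.0185
gripper_force: 24.8
```

Emit:
move_arm(series="0 0 0.2 0 -0.8;0 0 0.2 0 -0.8;0 0 0.2 0 -0.4;0 0 0.2 0 0;0 0 0.2 0 0;0 0 -4 0 0;0 0 -8 0 0;0 0 -8 0 0")

```text
time_s: 49.55
position: [0.5983, -0.099, 0.255]
tool_rot: [[-1.0, -0.001, 0.006], [-0.001, 1.0, -0.002], [-0.006, -0.002, -1.0]]
ft_force: [-0.1, 0.5, -1.0]
grip_width: 0.043
gripper_force: 0.0
```

Emit:
move_arm(series="16.6 51.5 0 0 0;16.6 51.5 0 0 0;16.6 51.5 0 0 0;16.6 51.5 0 0 0;16.6 51.5 0 0 0;16.6 51.5 0 0 0;16.6 51.5 0 0 0;16.6 51.5 0 0 0")

```text
time_s: 50.55
position: [0.4426, 0.3789, 0.2509]
tool_rot: [[-1.0, -0.0, -0.001], [-0.0, 1.0, -0.001], [0.001, -0.001, -1.0]]
ft_force: [0.0, 0.6, 1.0]
grip_width: 0.0426
gripper_force: 0.0
```

Emit:
move_arm(series="0 0 7 0 0;0 0 9 0 0;0 0 9 0 0;0 0 9 0 0")

```text
time_s: 51.05
position: [0.4443, 0.3773, 0.1629]
tool_rot: [[-1.0, -0.0, 0.001], [-0.0, 1.0, 0.001], [-0.001, 0.001, -1.0]]
ft_force: [-0.2, 0.4, 0.0]
grip_width: 0.0426
gripper_force: 0.0
```

Run:
```python
from h import *
for c in('wrist','side','top'):
  d=img(c,c+'14.png')
  for n in('funnel1','cover1'):
    for x in spotter.mark_of(n,c): print(n,c,np.round(x['point'],4),round(x['score'],2))
  if c=='side': sil('cover1',c,COV,.154,d)
  sil('cover1',c,COV,0,d)
s=observe(); print(s['time_s'],s['position'],np.round(s['tool_rot'],3).tolist())
```

```text
funnel1 wrist [0.2872 0.2619 0.0021] 0.67
cover1 wrist [ 0.6499  0.3975 -0.0039] 0.81
cover1 wrist [ 0.435   0.4174 -0.0026] 0.64
cover1 wrist [0.6276 0.3911 0.    ] iou 0.1 n 219
cover1 wrist [0.4332 0.416  0.    ] iou 0.96 n 3335
funnel1 side [0.6029 0.1385 0.1023] 0.93
funnel1 side [0.5977 0.0212 0.1003] 0.78
funnel1 side [ 0.2849  0.2614 -0.0016] 0.73
funnel1 side [ 0.6004 -0.0976  0.1543] 0.4
cover1 side [ 0.5992 -0.0979  0.1527] 0.81
cover1 side [ 0.4313  0.4164 -0.0009] 0.7
cover1 side [6.487e-01 3.964e-01 2.000e-04] 0.55
cover1 side [ 0.5956 -0.0979  0.154 ] iou 0.84 n 433
cover1 side [0.4286 0.2277 0.154 ] iou 0.68 n 216
cover1 side [0.6067 0.2127 0.154 ] iou 0.55 n 172
cover1 side [0.6342 0.0199 0.    ] iou 0.8 n 433
cover1 side [0.4308 0.4162 0.    ] iou 0.95 n 216
cover1 side [0.6479 0.3977 0.    ] iou 0.78 n 172
funnel1 top [0.5946 0.0249 0.096 ] 0.91
funnel1 top [ 0.2879  0.2684 -0.0022] 0.84
funnel1 top [0.5936 0.1386 0.0983] 0.65
funnel1 top [ 0.5937 -0.1     0.0989] 0.45
cover1 top [ 0.6505  0.3956 -0.0016] 0.75
cover1 top [0.5541 0.1364 0.0913] 0.54
cover1 top [4.316e-01 4.198e-01 4.000e-04] 0.47
cover1 top [0.5985 0.1388 0.1009] 0.18
cover1 top [ 0.6241 -0.1098  0.    ] iou 0.97 n 457
cover1 top [0.6497 0.3961 0.    ] iou 0.85 n 384
51.7 [0.4437339  0.37716689 0.16182259] [[-1.0, -0.001, -0.0], [-0.001, 1.0, -0.0], [0.0, -0.0, -1.0]]
```

Emit:
move_arm(series="1.1 3.9 4 0 0;1.1 3.9 9 0 0;1.1 3.9 13 0 0;1.1 3.9 14.7 0 0;1.1 3.9 14.7 0 0;1.1 3.9 14.7 0 -0.4;1.1 3.9 14.7 0 -0.8;1.1 3.9 14.7 0 -0.8")

```text
time_s: 52.7
position: [0.4336, 0.4166, 0.0166]
tool_rot: [[-1.0, -0.0, 0.003], [-0.0, 1.0, 0.002], [-0.003, 0.002, -1.0]]
ft_force: [-0.5, -0.3, 7.4]
grip_width: 0.0185
gripper_force: 24.5
```

Emit:
move_arm(series="0 0 0 0 -0.8;0 0 0 0 -0.8;0 0 0 0 -0.8;0 0 0 0 -0.8")

```text
time_s: 53.2
position: [0.4336, 0.4166, 0.0166]
tool_rot: [[-1.0, -0.0, 0.003], [-0.0, 1.0, 0.002], [-0.003, 0.002, -1.0]]
ft_force: [-0.2, 0.5, 5.8]
grip_width: 0.0189
gripper_force: 24.5
```

Emit:
move_arm(series="0 0 -6 0 -0.8;0 0 -12 0 -0.8;0 0 -18 0 -0.8;0 0 -19 0 -0.8;0 0 -19 0 -0.8")

```text
time_s: 53.82
position: [0.4325, 0.416, 0.2049]
tool_rot: [[-1.0, -0.0, 0.0], [-0.0, 1.0, 0.0], [-0.0, 0.0, -1.0]]
ft_force: [-0.3, -0.2, -2.1]
grip_width: 0.0186
gripper_force: 24.8
```

Emit:
move_arm(series="-16.4 -39.4 0 0 -0.8;-16.4 -39.4 0 0 -0.8;-16.4 -39.4 0 0 -0.8;-16.4 -39.4 0 0 -0.8;-16.4 -39.4 0 0 -0.8;-16.4 -39.4 0 0 -0.8;-16.4 -39.4 0 0 -0.8;-16.4 -39.4 0 0 -0.8")

```text
time_s: 54.82
position: [0.5972, 0.0189, 0.2019]
tool_rot: [[-1.0, 0.004, -0.004], [0.004, 1.0, 0.0], [0.004, 0.0, -1.0]]
ft_force: [-0.5, 0.2, -1.7]
grip_width: 0.0187
gripper_force: 24.9
```

Emit:
move_arm(series="0 0 0 0 -0.8;0 0 0 0 -0.8")

```text
time_s: 55.08
position: [0.5963, 0.0235, 0.2042]
tool_rot: [[-1.0, -0.002, -0.001], [-0.002, 1.0, 0.0], [0.001, 0.0, -1.0]]
ft_force: [0.4, 0.7, -1.5]
grip_width: 0.0181
gripper_force: 24.9
```

Run:
```python
from h import *
s=observe(); print(s['time_s'],s['position'])
d=img('side')
for n in('funnel1','cover1'):
    for x in spotter.mark_of(n,'side'):
      if x['point'][2]>.03: print(n,np.round(x['point'],4),round(x['score'],2))
```

```text
55.075 [0.59634432 0.02346974 0.20423786]
funnel1 [ 0.5889 -0.1007  0.0996] 0.81
funnel1 [0.603  0.1394 0.0985] 0.72
funnel1 [0.5991 0.0206 0.0979] 0.6
cover1 [ 0.6028 -0.0961  0.1508] 0.73
cover1 [0.5938 0.0236 0.1854] 0.67
cover1 [0.5945 0.0255 0.1001] 0.21
```

Emit:
move_arm(series="-0.1 -0.1 1.5 0 -0.8;-0.1 -0.1 2.3 0 -0.8;-0.1 -0.1 2.8 0 -0.8;-0.1 -0.1 3.2 0 -0.8;-0.1 -0.1 3.4 0 -0.8;-0.1 -0.1 3.4 0 -0.8")

```text
time_s: 55.98
position: [0.598, 0.0212, 0.171]
tool_rot: [[-1.0, -0.0, 0.0], [-0.0, 1.0, -0.0], [-0.0, -0.0, -1.0]]
ft_force: [0.3, -0.9, -0.7]
grip_width: 0.0182
gripper_force: 24.9
```

Emit:
move_arm(series="0 0 0 0 -0.8;0 0 0 0 -0.4;0 0 0 0 0;0 0 0 0 0;0 0 -4 0 0;0 0 -8 0 0;0 0 -8 0 0;0 0 -8 0 0")

```text
time_s: 56.98
position: [0.5976, 0.0213, 0.2501]
tool_rot: [[-1.0, -0.0, -0.001], [-0.0, 1.0, 0.0], [0.001, 0.0, -1.0]]
ft_force: [0.3, -0.2, 0.2]
grip_width: 0.0429
gripper_force: 0.0
```

Emit:
move_arm(series="-5.2 37.5 0 0 0;-5.2 37.5 0 0 0;-5.2 37.5 0 0 0;-5.2 37.5 3 0 0;-5.2 37.5 7 0 0;-5.2 37.5 11 0 0;-5.2 37.5 11 0 0;-5.2 37.5 11 0 0")

```text
time_s: 57.98
position: [0.6479, 0.3975, 0.1354]
tool_rot: [[-1.0, -0.003, -0.008], [-0.003, 1.0, -0.003], [0.008, -0.003, -1.0]]
ft_force: [-0.2, 0.2, -0.2]
grip_width: 0.0427
gripper_force: 0.0
```

Emit:
move_arm(series="0 0 0 0 0;0 0 0 0 0")

```text
time_s: 58.22
position: [0.6504, 0.3952, 0.1426]
tool_rot: [[-1.0, 0.001, 0.002], [0.001, 1.0, 0.001], [-0.002, 0.001, -1.0]]
ft_force: [-1.2, 0.1, 0.2]
grip_width: 0.0427
gripper_force: 0.0
```

Run:
```python
from h import *
for c in('wrist','side','top'):
  d=img(c)
  for n in('cover1',):
    for x in spotter.mark_of(n,c): print(n,c,np.round(x['point'],4),round(x['score'],2))
  sil('cover1',c,COV,0,d)
s=observe(); print(s['time_s'],s['position'],np.round(s['tool_rot'],3).tolist(),s['q'])
```

```text
cover1 wrist [0.6491 0.3982 0.0011] 0.64
cover1 wrist [0.6505 0.3967 0.    ] iou 0.93 n 3571
cover1 side [0.5979 0.0185 0.1505] 0.69
cover1 side [ 0.5998 -0.0978  0.1501] 0.64
cover1 side [0.6464 0.3979 0.0014] 0.54
cover1 side [ 0.6465  0.399  -0.    ] iou 0.83 n 184
cover1 side [0.6341 0.1656 0.    ] iou 0.75 n 391
cover1 side [ 0.633   0.0193 -0.    ] iou 0.73 n 477
cover1 top [ 0.5952 -0.0951  0.1531] 0.83
cover1 top [0.594  0.0225 0.1533] 0.59
cover1 top [ 6.483e-01  3.948e-01 -1.000e-04] 0.52
cover1 top [ 0.6247 -0.1089  0.    ] iou 0.9 n 500
58.675 [0.64973016 0.39619823 0.14090133] [[-1.0, -0.0, 0.0], [-0.0, 1.0, 0.0], [-0.0, 0.0, -1.0]] [ 2.24920790e+01  4.78323766e+01  4.04201914e+01  5.36605895e-04
  9.17458769e+01 -6.75310951e+01]
```

Emit:
move_arm(series="0 0 6 0 0;0 0 10 0 0;0 0 12.4 0 0;0 0 12.6 0 0;0 0 12.6 0 0;0 0 12.6 0 -0.4;0 0 12.6 0 -0.8;0 0 12.6 0 -0.8")

```text
time_s: 59.68
position: [0.6503, 0.3965, 0.0165]
tool_rot: [[-1.0, -0.0, 0.002], [-0.0, 1.0, 0.001], [-0.002, 0.001, -1.0]]
ft_force: [-0.9, -0.6, 6.4]
grip_width: 0.0187
gripper_force: 24.5
```

Emit:
move_arm(series="0 0 0 0 -0.8;0 0 0 0 -0.8;0 0 0 0 -0.8;0 0 0 0 -0.8")

```text
time_s: 60.18
position: [0.6503, 0.3965, 0.0164]
tool_rot: [[-1.0, -0.0, 0.002], [-0.0, 1.0, 0.001], [-0.002, 0.001, -1.0]]
ft_force: [-1.5, -1.5, 5.9]
grip_width: 0.0185
gripper_force: 24.5
```

Emit:
move_arm(series="0 0 -6 0 -0.8;0 0 -12 0 -0.8;0 0 -18 0 -0.8;0 0 -19 0 -0.8;0 0 -19 0 -0.8;0 0 -19 0 -0.8")

```text
time_s: 60.92
position: [0.6492, 0.396, 0.2022]
tool_rot: [[-1.0, -0.0, -0.004], [-0.0, 1.0, -0.002], [0.004, -0.002, -1.0]]
ft_force: [-0.2, 0.3, -0.8]
grip_width: 0.0182
gripper_force: 24.7
```

Emit:
move_arm(series="5.2 -25.5 0 0 -0.8;5.2 -25.5 0 0 -0.8;5.2 -25.5 0 0 -0.8;5.2 -25.5 0 0 -0.8;5.2 -25.5 0 0 -0.8;5.2 -25.5 0 0 -0.8;5.2 -25.5 0 0 -0.8;5.2 -25.5 0 0 -0.8")

```text
time_s: 61.92
position: [0.5979, 0.1425, 0.2043]
tool_rot: [[-1.0, -0.002, -0.001], [-0.002, 1.0, 0.0], [0.001, 0.0, -1.0]]
ft_force: [1.2, -0.7, 0.6]
grip_width: 0.0186
gripper_force: 24.8
```

Run:
```python
from h import *
s=observe(); print(s['time_s'],s['position'])
d=img('side')
for n in('funnel1','cover1'):
    for x in spotter.mark_of(n,'side'):
      if x['point'][2]>.03: print(n,np.round(x['point'],4),round(x['score'],2))
```

```text
61.925 [0.59788664 0.14249153 0.20434759]
funnel1 [ 0.592  -0.0988  0.0993] 0.81
funnel1 [0.5952 0.0215 0.0987] 0.75
funnel1 [0.6014 0.1368 0.0989] 0.56
cover1 [ 0.6016 -0.0974  0.1506] 0.95
cover1 [0.5942 0.1421 0.1894] 0.79
cover1 [0.5972 0.0195 0.1526] 0.73
cover1 [0.5511 0.022  0.0848] 0.52
```

Emit:
move_arm(series="0 -0.1 1.5 0 -0.8;0 -0.1 2.3 0 -0.8;0 -0.1 2.8 0 -0.8;0 -0.1 3.2 0 -0.8;0 -0.1 3.4 0 -0.8;0 -0.1 3.4 0 -0.8")

```text
time_s: 62.82
position: [0.5979, 0.1402, 0.1709]
tool_rot: [[-1.0, -0.001, 0.0], [-0.001, 1.0, 0.0], [-0.0, 0.0, -1.0]]
ft_force: [-0.3, 0.1, -0.4]
grip_width: 0.0185
gripper_force: 24.8
```

Emit:
move_arm(series="0 0 0 0 -0.8;0 0 0 0 -0.4;0 0 0 0 0;0 0 0 0 0;0 0 -4 0 0;0 0 -9 0 0;5 0 -14 0 0;11 -6 -18 0 0")

```text
time_s: 63.82
position: [0.5117, 0.1035, 0.3356]
tool_rot: [[-1.0, -0.003, 0.003], [-0.003, 1.0, 0.0], [-0.003, 0.0, -1.0]]
ft_force: [0.9, -0.7, -0.3]
grip_width: 0.0427
gripper_force: 0.0
```

Emit:
move_arm(series="10 -6 -2 0 0;15 -6 -2 0 0;15 -6 -2 0 0;15 -6 -2 0 0")

```text
time_s: 64.32
position: [0.361, 0.0424, 0.3547]
tool_rot: [[-1.0, 0.001, 0.003], [0.001, 1.0, -0.001], [-0.003, -0.001, -1.0]]
ft_force: [0.7, -0.6, -0.1]
grip_width: 0.0424
gripper_force: 0.0
```

Run:
```python
from h import *
s=observe(); print(s['time_s'],s['position'])
for c in('side','wrist','top'):
  d=img(c,c+'20.png')
  for n in('funnel1','cover1','clamp1'):
    for x in spotter.mark_of(n,c):
      if x['point'][2]>.03: print(n,c,np.round(x['point'],4),round(x['score'],2))
  sil('cover1',c,COV,.154,d)
a=cv2.resize(cv2.imread('pics/side20.png')[150:300,280:430],(400,400));b=cv2.resize(cv2.imread('pics/wrist20.png')[100:400,120:520],(400,300))
h=np.zeros((400,800,3),np.uint8);h[:,:400]=a;h[:300,400:]=b;cv2.imwrite('pics/c20.png',h)
```

```text
64.325 [0.36097983 0.04242804 0.35466783]
funnel1 side [ 0.5935 -0.1025  0.102 ] 0.81
funnel1 side [0.5964 0.0208 0.0983] 0.79
funnel1 side [0.599  0.1388 0.0987] 0.75
cover1 side [0.5933 0.1399 0.154 ] 0.82
cover1 side [0.5964 0.0185 0.1536] 0.71
cover1 side [ 0.601  -0.0957  0.1513] 0.64
clamp1 side [0.5494 0.0229 0.0859] 0.96
clamp1 side [ 0.5482 -0.1054  0.0863] 0.96
clamp1 side [0.5523 0.1379 0.0859] 0.88
clamp1 side [0.6008 0.1372 0.1003] 0.62
clamp1 side [0.5974 0.0201 0.1496] 0.45
cover1 side [ 0.5946 -0.0977  0.154 ] iou 0.92 n 477
cover1 side [0.5954 0.02   0.154 ] iou 0.88 n 373
cover1 side [0.5955 0.1405 0.154 ] iou 0.84 n 299
funnel1 wrist [0.5957 0.0225 0.1012] 0.56
funnel1 wrist [0.6012 0.1391 0.098 ] 0.5
cover1 wrist [ 0.5943 -0.0988  0.151 ] 0.77
cover1 wrist [0.5964 0.0217 0.1521] 0.56
clamp1 wrist [ 0.5501 -0.0974  0.0918] 0.82
clamp1 wrist [0.5467 0.0198 0.0842] 0.58
cover1 wrist [ 0.6089 -0.108   0.154 ] iou 0.21 n 383
cover1 wrist [0.5761 0.0244 0.154 ] iou 0.12 n 219
funnel1 top [0.5934 0.019  0.0987] 0.6
funnel1 top [ 0.5938 -0.0988  0.0992] 0.56
funnel1 top [0.5955 0.1351 0.0976] 0.46
funnel1 top [0.5567 0.1361 0.0904] 0.41
cover1 top [0.599  0.1407 0.1542] 0.96
cover1 top [ 0.5948 -0.0979  0.1549] 0.87
cover1 top [0.5973 0.0235 0.1518] 0.69
cover1 top [0.5474 0.0217 0.0884] 0.38
cover1 top [ 0.5496 -0.0982  0.0838] 0.38
clamp1 top [0.5541 0.1368 0.0898] 0.94
clamp1 top [ 0.5492 -0.0991  0.0852] 0.73
clamp1 top [0.5478 0.0202 0.0854] 0.65
clamp1 top [0.5939 0.1363 0.1012] 0.32
cover1 top [0.5973 0.0191 0.154 ] iou 0.87 n 487
cover1 top [0.5981 0.138  0.154 ] iou 0.88 n 494
cover1 top [0.5496 0.0176 0.154 ] iou 0.23 n 424
```

View pics/c20.png

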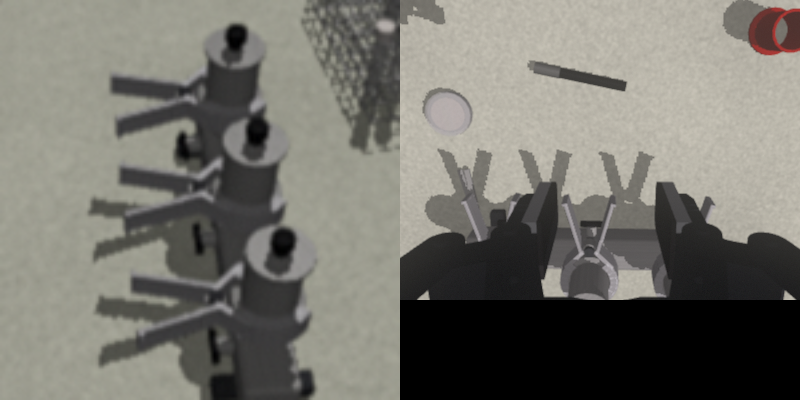

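All three covers lie flat, and the clamps are level at the seam. I'm handing the job in.

```bash
python3 -c "
from h import *
print(order.close_job())"
```

```text
the job is handed in; nothing more can be done
None
```

I handed the job in at about 65 s: all three funnels stand on their own bases, each clamped level at the seam and covered flat in the last camera views. No verdict came back from the judging.

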